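Stack culture trays on the shaker and clamp them

TASK

Load the orbital shaker: lay every culture flask flat on the floor of a tray, and build all three blue trays into one stack on the shaker's seat between fence, end stops and clamp, each tray turned half a turn from the one below so that it rests on the ledges instead of nesting down onto the flasks. When the loaded stack stands level, flip the red toggle lever over its high point until it snaps closed. Leave the other things on the bench where they are.

Things in the scene. Friction and masses are not known exactly. Their poses are not given: they have to be found in the camera images.
- tray_a_mid (a point): Lowest of three identical blue stack-nest trays, nested in one pile on the bench at the start, all the same way round. 214 x 140 mm at the rim, 56 mm high. The point is its centre, 28 mm above its underside. x: along its length, to the end with ONE inward rib in the middle and a white patch on the rim; the -x end has TWO ribs, in the corners; z up. Floor 3 mm thick, 178 x 104 mm less the ribs.
- tray_b_mid (a point): Middle tray of the pile, same as tray_a. The ribs stand 16 mm into the tray (140 mm clear between ribs at the floor) and end in ledges 40 mm above the underside. Same way round, a tray nests with its underside 20 mm above that of the one below; turned half a turn, its feet rest on the ledges, 40 mm above, with about 6 mm play each way. Walls lean outwards 13 degrees.
- tray_c_mid (a point): Top tray of the pile, same as tray_a; about 0.17 kg. An upright rim band 8 mm thick and 20 mm deep runs round the top; its middle line is 66 mm from the centre along y and 103 mm along x. Lift a tray by pinching the rim from above, e.g. in the middle of a long side, one finger inside, reaching no deeper than the band.
- flask_a_mid (a point): One of five flat-lying culture flasks, pink below, orange screw cap; three to five are present. The point is the centre of its body, which is 58 mm long (x), 40 mm wide (y), 24 mm high (z up), about 0.06 kg; neck and cap (22 mm diameter) reach to 55 mm from the point along +x. Grip it across its 40 mm width.
- flask_b_mid (a point): One of five flat-lying culture flasks, pink below, orange screw cap; three to five are present. The point is the centre of its body, which is 58 mm long (x), 40 mm wide (y), 24 mm high (z up), about 0.06 kg; neck and cap (22 mm diameter) reach to 55 mm from the point along +x. Grip it across its 40 mm width.
- flask_c_mid (a point): One of five flat-lying culture flasks, pink below, orange screw cap; three to five are present. The point is the centre of its body, which is 58 mm long (x), 40 mm wide (y), 24 mm high (z up), about 0.06 kg; neck and cap (22 mm diameter) reach to 55 mm from the point along +x. Grip it across its 40 mm width.
- flask_d_mid (a point): One of five flat-lying culture flasks, pink below, orange screw cap; three to five are present. The point is the centre of its body, which is 58 mm long (x), 40 mm wide (y), 24 mm high (z up), about 0.06 kg; neck and cap (22 mm diameter) reach to 55 mm from the point along +x. Grip it across its 40 mm width.
- flask_e_mid (a point): One of five flat-lying culture flasks, pink below, orange screw cap; three to five are present. The point is the centre of its body, which is 58 mm long (x), 40 mm wide (y), 24 mm high (z up), about 0.06 kg; neck and cap (22 mm diameter) reach to 55 mm from the point along +x. Grip it across its 40 mm width.
- seat (a point): Where the middle of the bottom tray's underside belongs (either way round): on the aluminium platform of the fixed white orbital shaker, 70 mm above the bench. x: along the tray, away from the robot; y: to the fence, two posts 54 mm high, 26 mm wide, at x = +-68 mm; z up. 10 mm high end stops leave 7 mm play each way along x; open clamp and fence 6 mm each way along y.
- lever_pivot (a point): Upright pivot axis of the toggle lever, 159 mm from the seat along the seat's -y, at the height of the lever's middle (122 mm above the bench); axes as the seat's. It drives a clamp bar 110 mm long, up to 56 mm above the platform, that presses on the long side (-y) of the bottom tray and slides it up to 12 mm, against the fence.
- lever_grip (a point): Point on the red toggle lever 90 mm from its pivot: a level round bar, 18 mm in diameter from 45 to 112 mm out, clear of the platform by 43 mm. x: out along the lever. Open, it points to the seat's -y, 5 degrees towards its +x (away from the trays); it swings level, clockwise seen from above, until it points to the seat's -x (towards the robot).
- clamp_lever (a joint): Angle of the toggle lever in rad: 0 fully open, 1.40 its high point (dead centre), 1.70 closed against its stop. A spring pushes it back towards open before the high point (up to about 8 N at the grip point) and snaps it shut beyond.
- bottle_a: Bystander, leave alone: reagent bottle, blue cap, 115 mm tall; origin under its middle.
- bottle_b: Bystander, leave alone: reagent bottle with amber contents, blue cap, 115 mm tall; origin under its middle.
- waste_jar: Bystander, leave alone: white jar with yellow lid, 120 mm tall; origin under its middle.
- tip_box: Bystander, leave alone: pipette tip box with blue top, 125 mm long, 67 mm tall; origin under its middle.
- marker: Bystander, leave alone: marker pen lying on the bench, 130 mm long; origin under its middle.
Mind the look-alikes: they are no part of the job. Leave any black or turquoise look-alike of the part that bears flask_c_mid alone.

How it is judged:
By the outcome, as a careful person would: the job done as asked, in the order asked, and still so for the second after the job is handed in, with the robot touching nothing.
Of flask_a, flask_b, flask_c, flask_d, flask_e only 3 to 5 are there at a start; the rules pass over those that are not, and their reading is None.
At some moment in a run one of flask_a, flask_b, flask_c, flask_d, flask_e may be knocked a few centimetres aside while the robot is not near it.
It also fails if it takes over 210 s, if anything falls off the work surface, if the arm or the gripper's body presses on something with over 40 N, if the wrist force passes 120 N, or if a joint passes its speed limit or range.

ROBOT

A 6-joint arm with a two-finger parallel gripper is mounted at the origin on the work surface. World frame = base frame: x ahead of the robot, y to its left, z up, the work surface at z = 0. Lengths are in mm, angles in rad, forces in N, time in s.
With the tool pointing down it reaches from about 300 to 950 mm from the base axis. Payload 3.1 kg.
Tool frame: the origin (TCP) lies at the very end of the fingers, on their centre line; the grasp point (between the pads) lies 19 mm behind it; z points along the fingers, y is the line along which they close (so a half turn about z gives the same grasp; the last joint's range is limited). The gripper opens to 85 mm and grips with 20 to 120 N. Pads are 22 mm wide; open, the fingers measure 114 mm over their backs; the gripper's body (76 mm by 85 mm) begins 54 mm behind the grasp point. The pads swing forward as they close: fully open they stand 13 mm farther back than shut.
Start: joints at [-1.194, 0.308, 1.634, -0, 1.2, -0.07], TCP at [270.027, -563.665, 231.272] pointing down, gripper open.
Joint ranges: [-3.06, 3.06], [-0.79, 1.96], [0.05, 2.63], [-1.19, 4.34], [0.05, 2.64], [-2.94, 2.94]. Speed limits (rad/s): [2.79, 2.79, 3.14, 3.14, 3.14, 3.14].

INTERFACE

Orientations are given as a unit quaternion [w, x, y, z].
In Python, from plant import r gives the robot as it stands.
- The arm moves only by the shell command python3 -m inch 'ROWS' [FORCE]. ROWS is JSON, a list of rows, each an object with "travel": the shift along the world's x, y, z in mm, a list of three; "twist": the turn about the world's z in degrees; "grip": the finger opening in mm, from 0 to 85.4. A call has 1 to 20 rows; each row is the pose to reach, as a shift and turn from the pose commanded when the call began; what a row does not reach only later rows make up. A row lasts 1/8 s, in which the tool goes at most 62.5 mm and 10.7 degrees, less where a joint would pass 70% of its speed; a pose out of reach is approached as far as the arm can. A call with a gripper value outside its range is refused whole. The fingers move at their own pace and stop on an object; FORCE is the grip in N (left out, the last holds). Time passes only in rows, so rows that repeat a pose let the fingers close. It gives the time, the measured TCP pose, the force, the opening and the grip force at its end, in the units of the state.
- r.sense(): the state, without advancing time (a new reading comes with each control period).
- r.snapshot(name): name is "scene" or "side" or "wrist"; returns a dict with "img" (480x640x3 uint8, red, green, blue), "range_z" (480x640 float32, mm along the optical axis (not along the pixel's ray), 0 where there is no reading), "fx", "fy", "cx", "cy" (pixels), "rvec" (rotation vector, rad) and "tvec" (3), from world to camera coordinates, as OpenCV has them. Camera axes: x right, y down, z forward; pixel columns grow to the right and rows downward; lengths in mm; the calibration is good to about 2 mm. A picture is of the moment at which its call begins.
- r.close_job(): hands the job in; it is judged then, once.
The state is a dict: "time_s": time; "joint_positions": joint angles; "qd": joint speeds; "joint_efforts": joint torques, N m; "position": TCP position; "ee_rot": TCP orientation; "contact_force": force on the tool from outside, world axes, zero at the start; "ft_torque": the same for the moment, N m; "finger_gap": finger opening in mm; "grasp_force": force on a finger pad.
Only numpy, scipy, OpenCV 4.12 (cv2) and the standard library are available. Lean on these libraries where they do the work, as an engineer would, in place of code of your own. Each camera call takes 0.05 s, during which the arm holds its last target. There are 200 camera calls.

## Working session

There is one attempt and no reset: what is moved stays moved. The work goes in short steps, Python scripts to look and compute and a shell command to move; the robot and the scene stay as the last step left them, time stands still between calls to the robot, and variables do not carry over. Pictures are saved under pics/ and viewed, at most 18 in all, crops included, and the job is handed in when it is done.

```bash
ls; mkdir -p pics
cat > h.py <<'E'
import numpy as np,cv2
from plant import r
def cam(n):
    s=r.snapshot(n); s['R']=cv2.Rodrigues(np.array(s['rvec'],float))[0]; s['t']=np.array(s['tvec'],float).ravel(); return s
def cloud(s):
    v,u=np.mgrid[0:480,0:640]; z=s['range_z'].astype(float)
    p=np.stack([(u-s['cx'])/s['fx']*z,(v-s['cy'])/s['fy']*z,z],-1)
    w=(p-s['t'])@s['R']; w[z<=0]=np.nan; return w
def ray(s,u,v,h):
    d=np.array([(u-s['cx'])/s['fx'],(v-s['cy'])/s['fy'],1])@s['R']; o=-s['t']@s['R']
    return o+d*(h-o[2])/d[2]
def proj(s,p):
    q=s['R']@np.array(p,float)+s['t']; return q[0]/q[2]*s['fx']+s['cx'],q[1]/q[2]*s['fy']+s['cy']
def save(n,img): cv2.imwrite('pics/'+n,img[...,::-1])
E
python3 - <<'E'
from h import *
for n in('scene','side'):
    s=cam(n); save(n+'0.png',s['img']); np.savez(n+'0.npz',**s); print(n,-s['t']@s['R'],s['fx'])
print(r.sense())
E
```

```text
pics
scene [1293.30735779 -226.19928813 1373.63732697] 553.1103781317257
side [382.15682149 861.45187087 717.18769356] 478.3338807157386
{'time_s': 0.1, 'joint_positions': array([-1.19368278e+00,  3.08901939e-01,  1.63510688e+00,  2.46751894e-05,
        1.19969541e+00, -6.96662974e-02]), 'qd': array([-1.23307610e-03, -2.02776100e-03, -2.92214091e-03, -1.49267253e-03,
        7.68279144e-04, -8.96089569e-05]), 'joint_efforts': array([ 2.81657622e-04, -4.16407013e+01, -2.77644807e+01,  1.67104623e-06,
        4.04972699e-03,  1.57008179e-05]), 'position': array([ 269.75760917, -562.93649339,  230.14919325]), 'ee_rot': array([-1.04509516e-03,  9.75152512e-01,  2.21532083e-01, -1.50303206e-04]), 'contact_force': array([-0.04461783,  0.82891517, -0.67561056]), 'ft_torque': array([-0.02949269,  0.04891327, -0.0234973 ]), 'grasp_force': 0.0, 'finger_gap': 85.34012841113454}
```

View pics/scene0.png

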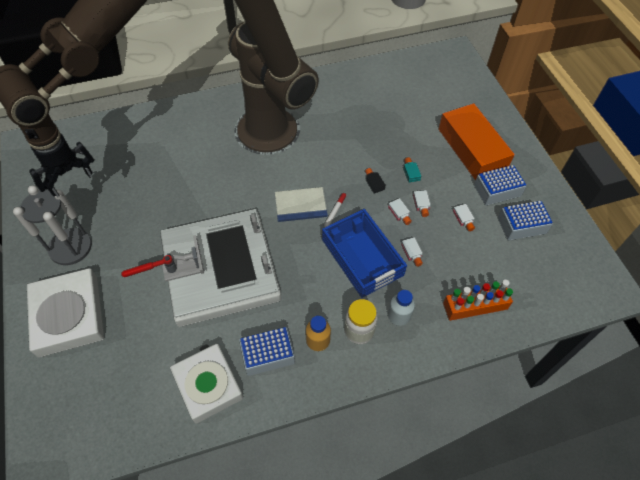

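View pics/side0.png

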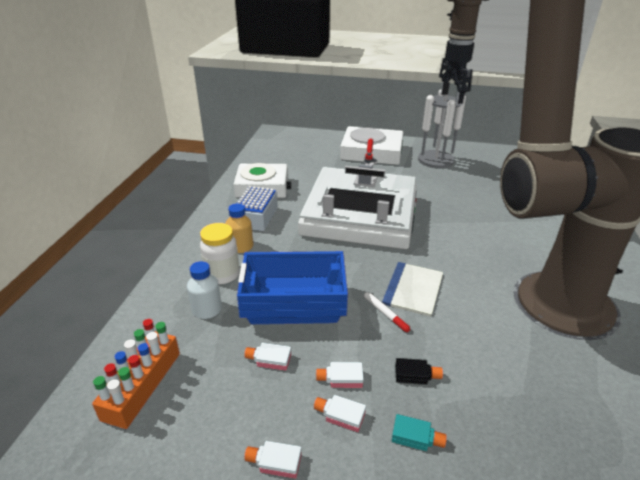

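The scene view shows the blue pile at (365,250), with its white patch at (385,277). The shaker is at (220,262), with fence posts at (255,222) and (267,262), and the red lever is at (147,267).

Flask candidates:
- **White body, pink below, orange cap:** (400,210), (423,202), (464,215) and (412,248). These are the real flasks.
- **Look-alikes:** black (375,180) and turquoise (411,170). I'll leave these alone.
- **Also blue or white:** tip boxes, a notebook and white instruments. None of these is a tray or flask.

```bash
cat >> h.py <<'E'
def flasks(s,z=(14,32),reg=(250,800,0,700)):
    """white flask tops on height band -> list (x,y,yaw of cap dir,size,zmed)"""
    w=cloud(s); hsv=cv2.cvtColor(s['img'],cv2.COLOR_RGB2HSV)
    inr=(w[...,2]>z[0])&(w[...,2]<z[1])&(w[...,0]>reg[0])&(w[...,0]<reg[1])&(w[...,1]>reg[2])&(w[...,1]<reg[3])
    wh=((hsv[...,1]<60)&(hsv[...,2]>130)&inr).astype(np.uint8); orr=(hsv[...,0]<16)&(hsv[...,1]>150)&(hsv[...,2]>100)&inr
    n,l,st,c=cv2.connectedComponentsWithStats(wh); out=[]
    for i in range(1,n):
        if st[i,4]<60: continue
        m=l==i; zt=np.nanmedian(w[m][:,2])
        vs,us=np.nonzero(m); P=np.array([ray(s,u,v,z[1]-8)[:2] for u,v in zip(us,vs)],np.float32)
        (cx,cy),(a,b),ang=cv2.minAreaRect(P); 
        d=np.deg2rad(ang if a>b else ang+90); ax=np.array([np.cos(d),np.sin(d)])
        o=w[orr][:,:2]-[cx,cy]; o=o[np.hypot(*o.T)<60]
        if len(o) and o.mean(0)@ax<0: ax=-ax
        out.append([round(float(k),1) for k in (cx,cy,np.degrees(np.arctan2(ax[1],ax[0])),max(a,b),min(a,b),zt,len(o))]+[tuple(np.round(c[i]).astype(int).tolist())])
    return out
E
python3 - <<'E'
from h import *
for n in('scene','side'):
    s=cam(n); print(n); [print(f) for f in flasks(s)]
    w=cloud(s);hsv=cv2.cvtColor(s['img'],cv2.COLOR_RGB2HSV)
    bl=(hsv[...,0]>105)&(hsv[...,0]<130)&(hsv[...,1]>150)
    wp=(hsv[...,1]<70)&(hsv[...,2]>120)
    reg=(w[...,0]>350)&(w[...,0]<700)&(w[...,1]>-60)&(w[...,1]<260)
    m=reg&(w[...,2]>88)&(w[...,2]<104)&bl
    P=w[m][:,:2].astype(np.float32); print('pile',len(P),np.nanmedian(w[m][:,2]),cv2.minAreaRect(P))
    q=reg&(w[...,2]>88)&(w[...,2]<104)&wp; print('patch',w[q].mean(0),q.sum())
    reg=(w[...,0]>300)&(w[...,0]<800)&(w[...,1]>-480)&(w[...,1]<-40)
    red=reg&((hsv[...,0]<8)|(hsv[...,0]>172))&(hsv[...,1]>150)&(w[...,2]>100)
    print('lever',cv2.fitLine(w[red][:,:2].astype(np.float32),2,0,.01,.01).ravel(),w[red].min(0),w[red].max(0))
    t=(reg&(w[...,2]>112)&(w[...,2]<132)&~red).astype(np.uint8)
    k,l,st,c=cv2.connectedComponentsWithStats(t)
    for i in range(1,k):
        if st[i,4]>15: print('high',c[i].round(),st[i,4],w[l==i].mean(0).round(1),cv2.minAreaRect(w[l==i][:,:2].astype(np.float32)))
    t=(reg&(w[...,2]>66)&(w[...,2]<74)).astype(np.uint8); k,l,st,c=cv2.connectedComponentsWithStats(t)
    for i in range(1,k):
        if st[i,4]>200: print('plat',c[i].round(),st[i,4],w[l==i].mean(0).round(1),cv2.minAreaRect(w[l==i][:,:2].astype(np.float32)))
    img=s['img']; sub=img[150:340,150:480] if n=='scene' else img[150:480,200:480]; save(n+'c.png',cv2.resize(sub,None,fx=2.2 if n=='scene' else 1.8,fy=2.2 if n=='scene' else 1.8))
E
```

```text
scene
[439.6, 375.8, -10.0, 67.2, 38.5, 23.1, 34.0, (422, 199)]
[450.3, 298.0, 10.6, 65.5, 39.2, 23.2, 35.0, (399, 208)]
[525.6, 475.6, 0.3, 66.4, 39.7, 23.1, 38.0, (464, 213)]
[590.2, 281.9, 1.7, 65.4, 38.4, 22.9, 35.0, (412, 248)]
pile 701 94.05999411998175 ((583.7648315429688, 128.42041015625), (216.34396362304688, 142.8922576904297), 12.470632553100586)
patch [684.2580268  152.74602879  95.17253975] 82
lever [ 7.4354589e-02 -9.9723184e-01  4.9265994e+02 -4.2907584e+02] [ 476.55887872 -479.97507707  115.03198193] [ 502.86703772 -369.55567006  136.53557054]
high [252. 219.] 42 [ 425.4 -138.1  122.7] ((423.6210632324219, -138.1202850341797), (12.300086975097656, 29.240341186523438), 87.81944274902344)
high [195. 254.] 233 [ 491.  -309.7  123.5] ((487.0909729003906, -325.6842041015625), (56.720088958740234, 113.80520629882812), 88.76432800292969)
high [169. 259.] 60 [ 484.4 -376.2  120.7] ((483.10174560546875, -376.1181640625), (25.7098445892334, 35.00307083129883), 50.93135070800781)
high [264. 260.] 49 [ 562.8 -141.1  123. ] ((560.8641967773438, -141.61094665527344), (29.5776786804
[... 1245 characters left out ...]
.  -314.8  120.9] ((486.0567321777344, -342.16583251953125), (94.25291442871094, 109.57891082763672), 89.0353012084961)
high [328. 198.] 74 [ 557.9 -139.5  120.3] ((557.7952880859375, -142.4024200439453), (16.70680809020996, 26.267780303955078), 89.41577911376953)
high [383. 204.] 73 [ 422.4 -137.   120.4] ((422.70306396484375, -139.7574005126953), (16.03879165649414, 25.260557174682617), 88.3781967163086)
high [237. 208.] 119 [764.6 -57.  115.1] ((765.6368408203125, -58.82636642456055), (35.54399108886719, 37.103416442871094), 19.594362258911133)
plat [362. 199.] 4356 [ 483.6 -240.3   70.2] ((487.6509094238281, -259.2524108886719), (281.9092102050781, 275.00030517578125), 89.02210235595703)
```

View pics/scenec.png

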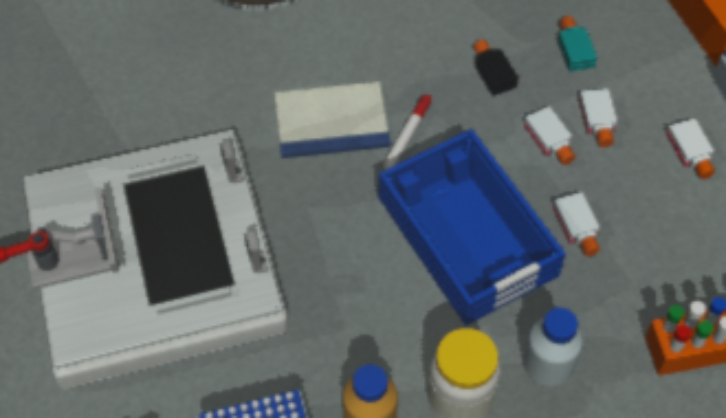

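The crop confirms four white flasks with orange caps at crop (548,130), (598,110), (690,145) and (578,220). The black one (495,68) and the turquoise one (577,45) are decoys. The pile's white patch is at its far end, (515,280). Next I'll check the seat's features and hover over the pile's +y rim.

```bash
python3 - <<'E'
from h import *
for n in('scene','side'):
    s=dict(np.load(n+'0.npz')); w=cloud(s); hsv=cv2.cvtColor(s['img'],cv2.COLOR_RGB2HSV)
    reg=(w[...,0]>380)&(w[...,0]<610)&(w[...,1]>-330)&(w[...,1]<-140)
    m=(reg&(hsv[...,2]<50)&(abs(w[...,2]-70)<6)).astype(np.uint8); k,l,st,c=cv2.connectedComponentsWithStats(m)
    i=1+st[1:,4].argmax(); print(n,'mat',cv2.minAreaRect(w[l==i][:,:2].astype(np.float32)),st[i,4])
    m=reg&(w[...,2]>77)&(w[...,2]<84); P=w[m]; 
    for a,b in((380,440),(550,610)):
        q=P[(P[:,0]>a)&(P[:,0]<b)&(P[:,1]<-170)&(P[:,1]>-290)]; print('stop',len(q),len(q) and (np.median(q,0).round(1),q.min(0).round(1),q.max(0).round(1)))
    q=w[reg&(w[...,2]>116)&(w[...,1]<-250)]; print('bar',np.median(q,0),q.min(0),q.max(0))
E
python3 -m inch '[{"travel":[100,250,0],"twist":-7},{"travel":[180,450,-20],"twist":-13},{"travel":[299,756,-40],"twist":-13},{"travel":[299,756,-40],"twist":-13},{"travel":[299,756,-40],"twist":-13},{"travel":[299,756,-40],"twist":-13},{"travel":[299,756,-40],"twist":-13},{"travel":[299,756,-40],"twist":-13},{"travel":[299,756,-40],"twist":-13},{"travel":[299,756,-40],"twist":-13},{"travel":[299,756,-40],"twist":-13},{"travel":[299,756,-40],"twist":-13},{"travel":[299,756,-40],"twist":-13,"grip":28},{"travel":[299,756,-40],"twist":-13,"grip":28},{"travel":[299,756,-40],"twist":-13,"grip":28},{"travel":[299,756,-40],"twist":-13,"grip":28},{"travel":[299,756,-40],"twist":-13,"grip":28}]' 70
python3 - <<'E'
from h import *
s=cam('wrist'); w=cloud(s); save('wrist1.png',s['img'])
hsv=cv2.cvtColor(s['img'],cv2.COLOR_RGB2HSV); m=(abs(w[...,2]-95)<6)&(hsv[...,0]>100)&(hsv[...,0]<130)&(hsv[...,1]>130)
P=w[m]; print(len(P),P.min(0),P.max(0),np.median(P[:,2]),cv2.minAreaRect(P[:,:2].astype(np.float32)))
E
```

```text
scene mat ((490.46014404296875, -220.9177703857422), (99.48249053955078, 176.47613525390625), 88.60818481445312) 1919
stop 83 (array([ 391.3, -226.3,   79.5]), array([ 384.8, -263.8,   77.1]), array([ 436.1, -171.9,   83.4]))
stop 90 (array([ 590.6, -221.2,   79.6]), array([ 551.1, -285.4,   77. ]), array([ 598.8, -179.3,   83.6]))
bar [ 490.67907337 -303.81029977  124.98616974] [ 433.17328709 -329.75025696  116.06652898] [ 545.08396837 -296.28405297  133.53374981]
side mat ((488.7699890136719, -224.8997802734375), (169.74195861816406, 95.11140441894531), 1.6720736026763916) 847
stop 59 (array([ 388.6, -216.1,   79.9]), array([ 384.4, -265.7,   77.2]), array([ 393.3, -174.9,   82.6]))
stop 57 (array([ 588.5, -220.9,   80.1]), array([ 583.5, -268.2,   77.1]), array([ 593.4, -179.8,   83.3]))
bar [ 485.57968113 -301.52954289  124.26210213] [ 431.94000159 -316.59333143  116.11518889] [ 541.55019007 -292.79539724  133.06324783]schema error: expected keys travel, twist, grip
Traceback (most recent call last):
ValueError: zero-size array to reduction operation minimum which has no identity
```

View pics/wrist1.png

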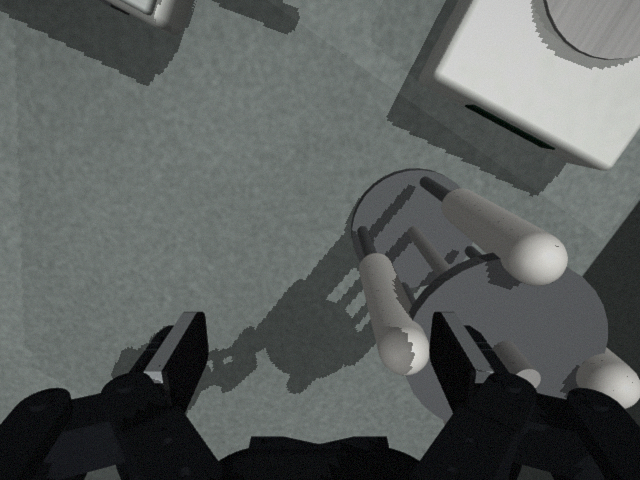

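The rows need all three keys, so the arm hasn't moved. The wrist view shows the pipette carousel beside the hand at (480,300), so I'll rise first. The seat comes out at (490,-222), yaw -1.3°: mat, stops and posts agree.

```bash
python3 -m inch '[{"travel":[0,0,50],"twist":0,"grip":85},{"travel":[60,150,50],"twist":-7,"grip":85},{"travel":[299,756,20],"twist":-13,"grip":85},{"travel":[299,756,20],"twist":-13,"grip":85},{"travel":[299,756,20],"twist":-13,"grip":85},{"travel":[299,756,20],"twist":-13,"grip":85},{"travel":[299,756,20],"twist":-13,"grip":85},{"travel":[299,756,20],"twist":-13,"grip":85},{"travel":[299,756,20],"twist":-13,"grip":85},{"travel":[299,756,20],"twist":-13,"grip":85},{"travel":[299,756,20],"twist":-13,"grip":85},{"travel":[299,756,20],"twist":-13,"grip":85},{"travel":[299,756,20],"twist":-13,"grip":60},{"travel":[299,756,-40],"twist":-13,"grip":30},{"travel":[299,756,-40],"twist":-13,"grip":30},{"travel":[299,756,-40],"twist":-13,"grip":30},{"travel":[299,756,-40],"twist":-13,"grip":30}]' 70
python3 - <<'E'
from h import *
s=cam('wrist'); w=cloud(s); save('wrist2.png',s['img'])
hsv=cv2.cvtColor(s['img'],cv2.COLOR_RGB2HSV); m=(abs(w[...,2]-95)<6)&(hsv[...,0]>100)&(hsv[...,0]<130)&(hsv[...,1]>130)
P=w[m]; print(len(P),P.min(0),P.max(0),np.median(P[:,2]),cv2.minAreaRect(P[:,:2].astype(np.float32)))
print(r.sense()['position'],r.sense()['ee_rot'],proj(s,r.sense()['position']))
# rim outer edge points in pile frame along mid
E
```

```text
time_s: 2.38
position: [569.3, 191.7, 192.1]
ee_rot: [0.0, 0.994, 0.11, 0.0]
contact_force: [-1.3, -0.0, 0.9]
finger_gap: 30.0
grasp_force: 0.0
11641 [462.15453352  38.24481357  89.00733178] [699.63804833 218.6237399   99.15876316] 96.27478712264161 ((580.9381713867188, 127.84012603759766), (213.41323852539062, 140.045654296875), 12.480548858642578)
[569.6594615  191.54837445 192.64104405] [5.83735797e-05 9.94006605e-01 1.09315941e-01 9.43892731e-04] (np.float64(320.3341274146105), np.float64(313.1160914023568))
```

View pics/wrist2.png

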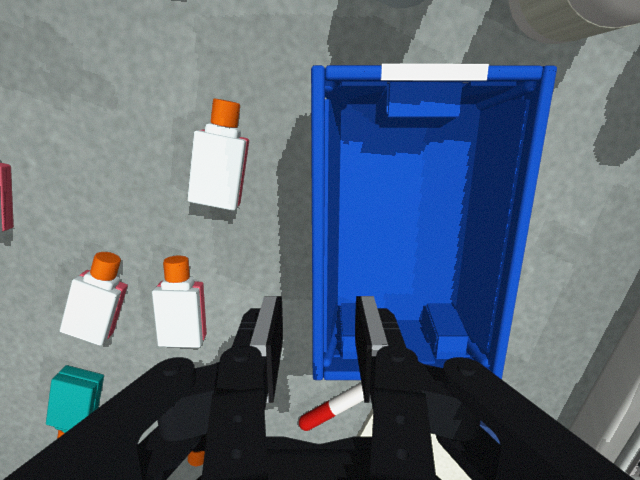

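The wrist view shows the rim clearly, with the fingers straddling the long side at (320,330). The rim fits 213x140 mm, centre (581,128), yaw 12.5°. Pinching tray c now.

```bash
python3 -m inch '[{"travel":[-3,0,-50],"twist":0,"grip":30},{"travel":[-3,0,-90],"twist":0,"grip":30},{"travel":[-3,0,-113],"twist":0,"grip":30},{"travel":[-3,0,-113],"twist":0,"grip":30},{"travel":[-3,0,-113],"twist":0,"grip":2},{"travel":[-3,0,-113],"twist":0,"grip":2},{"travel":[-3,0,-113],"twist":0,"grip":2},{"travel":[-3,0,-113],"twist":0,"grip":2},{"travel":[-3,0,-113],"twist":0,"grip":2},{"travel":[-3,0,-103],"twist":0,"grip":2},{"travel":[-3,0,-93],"twist":0,"grip":2},{"travel":[-3,0,-73],"twist":0,"grip":2},{"travel":[-3,0,-53],"twist":0,"grip":2},{"travel":[-3,0,-23],"twist":0,"grip":2},{"travel":[-3,0,7],"twist":0,"grip":2},{"travel":[-3,0,7],"twist":0,"grip":2}]' 80
python3 - <<'E'
from h import *
s=cam('side'); save('side2.png',s['img'][100:420,140:540]); s=cam('wrist'); save('wrist3.png',s['img'])
E
```

```text
time_s: 4.42
position: [568.8, 193.2, 202.8]
ee_rot: [-0.001, 0.994, 0.11, 0.004]
contact_force: [1.1, -0.1, -3.1]
finger_gap: 8.3
grasp_force: 75.8
```

View pics/side2.png

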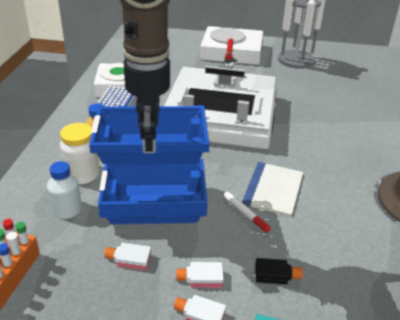

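Tray c is held level and clear of the pile. Carrying it over the seat.

```bash
python3 -m inch '[{"travel":[-5,-25,5],"twist":-2,"grip":2},{"travel":[-13,-60,10],"twist":-5,"grip":2},{"travel":[-22,-100,10],"twist":-7,"grip":2},{"travel":[-30,-140,10],"twist":-9,"grip":2},{"travel":[-39,-180,10],"twist":-11,"grip":2},{"travel":[-47,-220,10],"twist":-13,"grip":2},{"travel":[-56,-260,5],"twist":-14,"grip":2},{"travel":[-64,-300,0],"twist":-14,"grip":2},{"travel":[-71,-330,-15],"twist":-14,"grip":2},{"travel":[-75,-348,-30],"twist":-14,"grip":2},{"travel":[-75,-348,-45],"twist":-14,"grip":2},{"travel":[-75,-348,-55],"twist":-14,"grip":2},{"travel":[-75,-348,-55],"twist":-14,"grip":2},{"travel":[-75,-348,-55],"twist":-14,"grip":2},{"travel":[-75,-348,-55],"twist":-14,"grip":2}]'
cat >> h.py <<'E'
def tray(s,z,reg=(350,640,-330,-110),tol=6):
    w=cloud(s); hsv=cv2.cvtColor(s['img'],cv2.COLOR_RGB2HSV)
    bl=(hsv[...,0]>105)&(hsv[...,0]<130)&(hsv[...,1]>130)&(abs(w[...,2]-z)<tol)
    bl&=(w[...,0]>reg[0])&(w[...,0]<reg[1])&(w[...,1]>reg[2])&(w[...,1]<reg[3])
    P=w[bl]; return len(P),np.median(P[:,2]).round(1),cv2.minAreaRect(P[:,:2].astype(np.float32))
E
python3 - <<'E'
from h import *
s=cam('wrist'); save('wrist4.png',s['img']); print(r.sense()['position'])
for n in('scene','side','wrist'):
    s=cam(n)
    for z in (158,164): print(n,z,tray(s,z,(350,640,-350,-90)))
E
```

```text
time_s: 6.4
position: [491.8, -155.4, 144.1]
ee_rot: [0.0, 1.0, -0.012, 0.001]
contact_force: [0.2, -0.1, -1.3]
finger_gap: 8.0
grasp_force: 75.6
[ 491.69233628 -155.54741612  144.04019657]
scene 158 (404, np.float64(155.8), ((491.5712890625, -217.88052368164062), (138.49290466308594, 216.01608276367188), 88.80524444580078))
scene 164 (103, np.float64(159.4), ((493.2024230957031, -217.1831512451172), (136.44244384765625, 212.7532958984375), 88.79170227050781))
side 158 (460, np.float64(156.0), ((490.0245666503906, -217.72354125976562), (142.9694366455078, 211.2865447998047), 89.02271270751953))
side 164 (136, np.float64(159.2), ((487.023193359375, -166.08444213867188), (219.15020751953125, 71.39598083496094), 10.699517250061035))
wrist 158 (15758, np.float64(159.1), ((505.61993408203125, -217.43817138671875), (147.14117431640625, 180.13926696777344), 88.34272766113281))
wrist 164 (11474, np.float64(159.5), ((517.9253540039062, -165.55271911621094), (39.728919982910156, 159.81314086914062), 84.26481628417969))
```

View pics/wrist4.png

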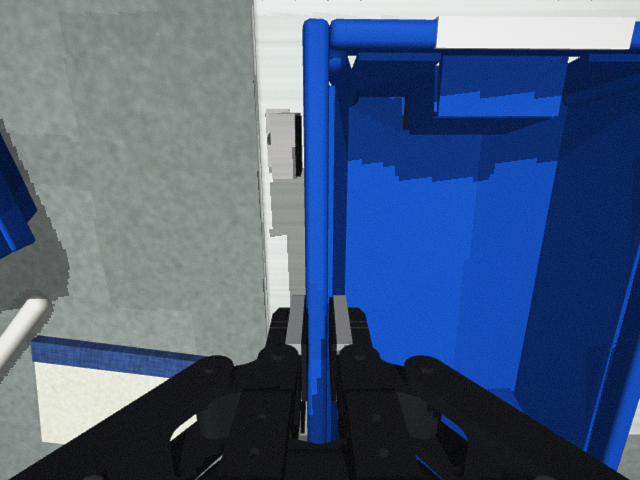

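Tray c hangs over the seat with the fence post at (285,145), close to its rim. By the fixed cameras it is about 4 mm too near the fence, so I'll shift it by -4 and lower it.

```bash
python3 -m inch '[{"travel":[0,-4,-8],"twist":0,"grip":2},{"travel":[0,-4,-16],"twist":0,"grip":2},{"travel":[0,-4,-22],"twist":0,"grip":2},{"travel":[0,-4,-28],"twist":0,"grip":2},{"travel":[0,-4,-32],"twist":0,"grip":2},{"travel":[0,-4,-36],"twist":0,"grip":2},{"travel":[0,-4,-36],"twist":0,"grip":2},{"travel":[0,-4,-36],"twist":0,"grip":2}]'
python3 -m inch '[{"travel":[0,0,0],"twist":0,"grip":24},{"travel":[0,0,0],"twist":0,"grip":24},{"travel":[0,0,0],"twist":0,"grip":24},{"travel":[0,0,0],"twist":0,"grip":24},{"travel":[0,0,40],"twist":0,"grip":24},{"travel":[0,0,90],"twist":0,"grip":24},{"travel":[0,30,140],"twist":0,"grip":60},{"travel":[0,30,140],"twist":0,"grip":60},{"travel":[0,30,140],"twist":0,"grip":60}]'
python3 - <<'E'
from h import *
for n in('scene','side','wrist'):
    s=cam(n); save('c_'+n+'.png',s['img']); print(n,tray(s,126,(350,640,-350,-90)))
E
```

```text
time_s: 7.6
position: [491.4, -159.2, 110.6]
ee_rot: [-0.0, 1.0, -0.012, -0.0]
contact_force: [-7.8, 6.8, 20.2]
finger_gap: 8.3
grasp_force: 90.2
time_s: 8.72
position: [490.6, -129.6, 246.7]
ee_rot: [0.0, 1.0, -0.012, -0.0]
contact_force: [-0.1, 0.7, -0.4]
finger_gap: 59.9
grasp_force: 0.0
scene (573, np.float64(124.7), ((491.32745361328125, -221.44483947753906), (139.17333984375, 218.09918212890625), 88.37340545654297))
side (592, np.float64(124.8), ((488.5682373046875, -224.91128540039062), (152.9242706298828, 210.81826782226562), 87.5401611328125))
wrist (10769, np.float64(126.2), ((488.2745361328125, -226.7528839111328), (146.93035888671875, 213.35391235351562), 88.27976989746094))
```

View pics/c_wrist.png

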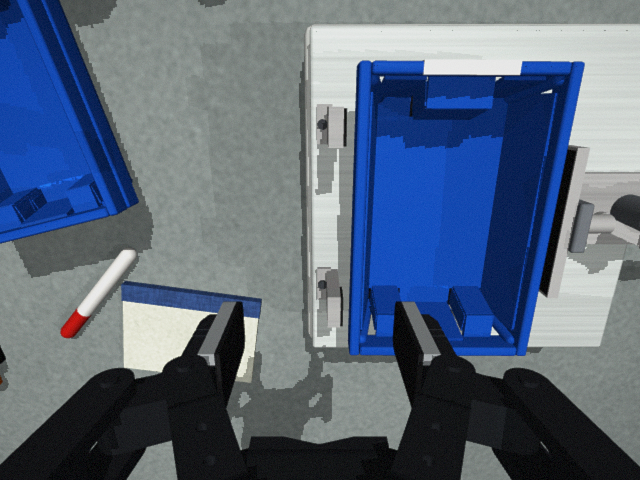

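Tray c is seated (rim height 126). It sits between the posts at (330,130) and (328,300), the clamp bar at (562,220) and both end stops. Now to hover over the flasks and measure them with the wrist camera.

```bash
python3 -m inch '[{"travel":[-20,455,10],"twist":0,"grip":85},{"travel":[-20,455,10],"twist":0,"grip":85},{"travel":[-20,455,10],"twist":0,"grip":85},{"travel":[-20,455,10],"twist":0,"grip":85},{"travel":[-20,455,10],"twist":0,"grip":85},{"travel":[-20,455,10],"twist":0,"grip":85},{"travel":[-20,455,10],"twist":0,"grip":85},{"travel":[-20,455,10],"twist":0,"grip":85},{"travel":[-20,455,10],"twist":0,"grip":85},{"travel":[-20,455,10],"twist":0,"grip":85},{"travel":[-20,455,10],"twist":0,"grip":85}]'
python3 - <<'E'
from h import *
s=cam('wrist'); save('w5.png',s['img'])
for f in flasks(s): print(f)
print(r.sense()['position'])
s=cam('side')
for f in flasks(s): print(f)
E
```

```text
time_s: 10.25
position: [471.3, 323.6, 257.0]
ee_rot: [0.0, 1.0, -0.013, -0.0]
contact_force: [0.9, -0.1, -0.7]
finger_gap: 85.0
grasp_force: 0.0
[586.5, 280.3, 1.0, 63.5, 39.2, 24.6, 525.0, (364, 66)]
[521.8, 474.6, 0.8, 64.0, 39.5, 24.8, 455.0, (158, 147)]
[446.8, 297.1, 10.6, 65.5, 39.3, 24.6, 398.0, (346, 218)]
[435.6, 374.8, -10.8, 65.5, 39.3, 24.7, 389.0, (269, 231)]
[403.4, 106.6, 136.7, 90.1, 13.5, 15.8, 111.0, (532, 253)]
[471.37252486 323.76248054 257.21956271]
[752.5, 82.4, 30.6, 57.6, 31.8, 23.8, 0.0, (226, 275)]
[400.6, 109.9, 136.6, 90.4, 12.7, 15.4, 23.0, (380, 304)]
[758.1, 195.2, 11.3, 61.1, 32.6, 22.6, 0.0, (205, 310)]
[585.8, 283.8, 1.3, 66.4, 46.5, 23.7, 74.0, (272, 354)]
[446.3, 299.6, 11.1, 66.0, 44.6, 23.6, 88.0, (345, 372)]
[435.2, 377.7, -10.6, 66.1, 44.4, 23.7, 96.0, (345, 411)]
[521.4, 476.7, 0.9, 66.1, 43.8, 23.9, 129.0, (279, 457)]
```

View pics/w5.png

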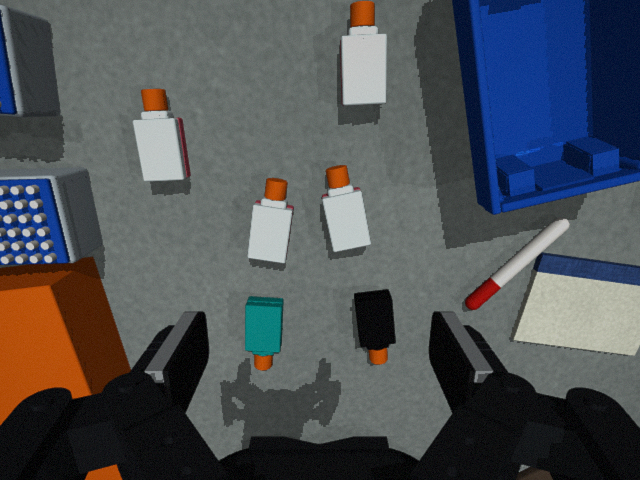

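The wrist view shows the four white flasks at (364,66), (158,147), (346,218) and (269,231), with the decoys at (265,325) and (375,320). The body sizes match 58x40 plus a white neck, so each body centre lies about 3.5 mm behind the mask centre. Picking the flask at (583,281) first.

```bash
python3 -m inch '[{"travel":[60,-24,-60],"twist":1,"grip":65},{"travel":[112,-44,-110],"twist":2,"grip":65},{"travel":[112,-44,-165],"twist":2,"grip":65},{"travel":[112,-44,-215],"twist":2,"grip":65},{"travel":[112,-44,-240],"twist":2,"grip":65},{"travel":[112,-44,-255],"twist":2,"grip":65},{"travel":[112,-44,-255],"twist":2,"grip":65},{"travel":[112,-44,-255],"twist":2,"grip":30},{"travel":[112,-44,-255],"twist":2,"grip":30},{"travel":[112,-44,-255],"twist":2,"grip":30},{"travel":[112,-44,-255],"twist":2,"grip":30},{"travel":[112,-44,-255],"twist":2,"grip":30},{"travel":[112,-44,-235],"twist":2,"grip":30},{"travel":[112,-44,-185],"twist":2,"grip":30},{"travel":[112,-44,-125],"twist":2,"grip":30},{"travel":[112,-44,-80],"twist":2,"grip":30},{"travel":[112,-44,-80],"twist":2,"grip":30}]' 40
python3 - <<'E'
from h import *
s=cam('wrist'); save('w6.png',s['img'])
E
```

```text
time_s: 12.48
position: [586.6, 282.9, 184.5]
ee_rot: [-0.002, 1.0, 0.005, 0.006]
contact_force: [-0.4, 0.3, -0.3]
finger_gap: 38.9
grasp_force: 41.7
```

View pics/w6.png

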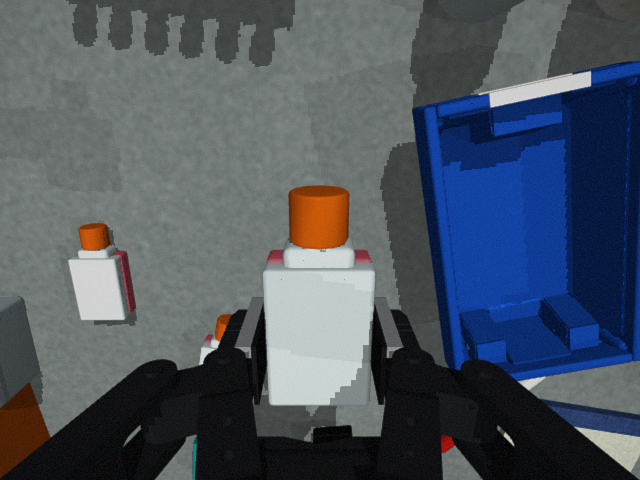

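The flask is held straight and square, gap 38.9. Carrying it to tray c, turned 88° so it lies across the tray.

```bash
python3 -m inch '[{"travel":[-5,-40,10],"twist":8,"grip":30},{"travel":[-11,-90,15],"twist":16,"grip":30},{"travel":[-17,-140,15],"twist":24,"grip":30},{"travel":[-23,-190,15],"twist":32,"grip":30},{"travel":[-29,-240,15],"twist":40,"grip":30},{"travel":[-35,-290,15],"twist":48,"grip":30},{"travel":[-41,-340,15],"twist":56,"grip":30},{"travel":[-47,-390,10],"twist":64,"grip":30},{"travel":[-53,-440,5],"twist":72,"grip":30},{"travel":[-58,-480,0],"twist":80,"grip":30},{"travel":[-63,-508,0],"twist":88,"grip":30},{"travel":[-63,-518,-5],"twist":88,"grip":30},{"travel":[-63,-518,-20],"twist":88,"grip":30},{"travel":[-63,-518,-40],"twist":88,"grip":30},{"travel":[-63,-518,-40],"twist":88,"grip":30},{"travel":[-63,-518,-40],"twist":88,"grip":30}]'
python3 - <<'E'
from h import *
s=cam('wrist'); save('w7.png',s['img']); print(r.sense()['position'])
print(tray(s,126,(350,640,-350,-90)))
E
```

```text
time_s: 14.52
position: [520.1, -235.6, 137.0]
ee_rot: [-0.0, 0.715, 0.699, -0.0]
contact_force: [0.5, 0.0, 0.4]
finger_gap: 38.9
grasp_force: 41.6
[ 520.54092691 -236.0356103   137.58560019]
(21138, np.float64(126.3), ((488.2884216308594, -226.6295166015625), (146.3031005859375, 214.4685821533203), 88.05171203613281))
```

View pics/w7.png

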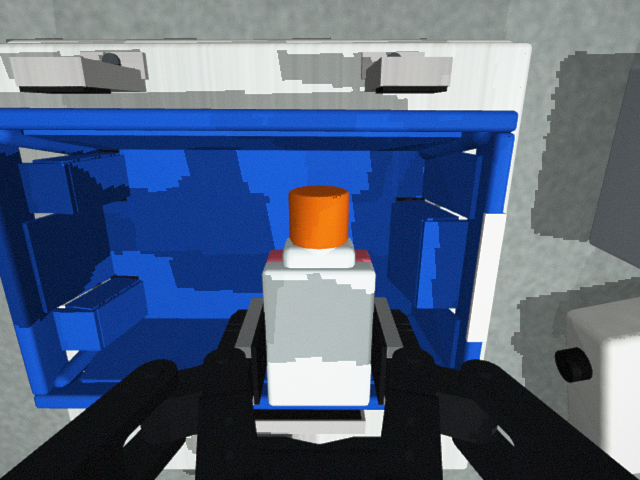

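The flask hangs over the right part of tray c at (320,320), clear of the middle rib at (440,250). Lowering and releasing.

```bash
python3 -m inch '[{"travel":[0,0,-15],"twist":0,"grip":30},{"travel":[0,0,-30],"twist":0,"grip":30},{"travel":[0,0,-45],"twist":0,"grip":30},{"travel":[0,0,-54],"twist":0,"grip":30},{"travel":[0,0,-61],"twist":0,"grip":30},{"travel":[0,0,-61],"twist":0,"grip":30},{"travel":[0,0,-61],"twist":0,"grip":46},{"travel":[0,0,-61],"twist":0,"grip":46},{"travel":[0,0,-61],"twist":0,"grip":46}]'
python3 -m inch '[{"travel":[0,0,10],"twist":0,"grip":46},{"travel":[0,0,35],"twist":0,"grip":46},{"travel":[0,0,80],"twist":0,"grip":46},{"travel":[0,0,130],"twist":0,"grip":70},{"travel":[0,0,180],"twist":0,"grip":70},{"travel":[0,0,180],"twist":0,"grip":70},{"travel":[0,0,180],"twist":0,"grip":70}]'
python3 - <<'E'
from h import *
s=cam('wrist'); save('w8.png',s['img']); print(r.sense()['position'])
print(tray(s,126,(350,640,-350,-90))); print(flasks(s,(87,105),(380,600,-290,-150)))
s=cam('side')
for f in flasks(s): print(f)
E
```

```text
time_s: 15.7
position: [520.0, -236.7, 76.0]
ee_rot: [-0.0, 0.716, 0.698, -0.0]
contact_force: [-0.4, 0.2, 0.4]
finger_gap: 45.7
grasp_force: 0.0
time_s: 16.58
position: [519.8, -236.5, 256.5]
ee_rot: [0.0, 0.716, 0.698, 0.0]
contact_force: [0.2, -1.0, -0.3]
finger_gap: 70.4
grasp_force: 0.0
[ 519.17079106 -236.18928229  255.26544109]
(10603, np.float64(126.3), ((488.4320983886719, -223.35971069335938), (153.42138671875, 213.18589782714844), 88.32512664794922))
[[519.5, -233.5, 88.5, 64.4, 39.4, 97.6, 640.0, (319, 211)]]
[752.7, 84.2, 28.2, 53.4, 31.1, 24.2, 0.0, (225, 275)]
[400.7, 109.4, 134.6, 89.5, 14.4, 15.6, 23.0, (381, 305)]
[756.8, 198.8, 14.8, 53.6, 31.4, 23.2, 0.0, (204, 310)]
[446.3, 299.6, 11.1, 66.0, 44.6, 23.6, 86.0, (345, 372)]
[435.3, 377.7, -10.6, 65.9, 44.4, 23.6, 98.0, (345, 411)]
[521.4, 476.7, 0.9, 66.1, 43.7, 23.8, 130.0, (279, 457)]
```

The first flask lies flat at local x +31, and the others haven't moved. Fetching flask C at (443,296).

```bash
python3 -m inch '[{"travel":[-76,533,-40],"twist":-78,"grip":62},{"travel":[-76,533,-40],"twist":-78,"grip":62},{"travel":[-76,533,-40],"twist":-78,"grip":62},{"travel":[-76,533,-40],"twist":-78,"grip":62},{"travel":[-76,533,-40],"twist":-78,"grip":62},{"travel":[-76,533,-40],"twist":-78,"grip":62},{"travel":[-76,533,-40],"twist":-78,"grip":62},{"travel":[-76,533,-40],"twist":-78,"grip":62},{"travel":[-76,533,-40],"twist":-78,"grip":62},{"travel":[-76,533,-40],"twist":-78,"grip":62},{"travel":[-76,533,-40],"twist":-78,"grip":62},{"travel":[-76,533,-90],"twist":-78,"grip":62},{"travel":[-76,533,-140],"twist":-78,"grip":62},{"travel":[-76,533,-140],"twist":-78,"grip":62}]'
python3 -m inch '[{"travel":[0,0,-50],"twist":0,"grip":62},{"travel":[0,0,-90],"twist":0,"grip":62},{"travel":[0,0,-114],"twist":0,"grip":62},{"travel":[0,0,-114],"twist":0,"grip":62},{"travel":[0,0,-114],"twist":0,"grip":30},{"travel":[0,0,-114],"twist":0,"grip":30},{"travel":[0,0,-114],"twist":0,"grip":30},{"travel":[0,0,-114],"twist":0,"grip":30},{"travel":[0,0,-114],"twist":0,"grip":30},{"travel":[0,0,-90],"twist":0,"grip":30},{"travel":[0,0,-40],"twist":0,"grip":30},{"travel":[0,0,20],"twist":0,"grip":30},{"travel":[0,0,60],"twist":0,"grip":30},{"travel":[0,0,60],"twist":0,"grip":30},{"travel":[0,0,60],"twist":0,"grip":30}]'
```

```text
time_s: 18.42
position: [439.7, 292.6, 111.3]
ee_rot: [0.003, 0.996, 0.092, -0.006]
contact_force: [0.3, 0.1, 0.5]
finger_gap: 62.1
grasp_force: 0.0
time_s: 20.3
position: [443.2, 295.9, 175.8]
ee_rot: [0.0, 0.996, 0.092, -0.0]
contact_force: [-0.1, 0.2, -2.0]
finger_gap: 39.1
grasp_force: 42.0
```

```bash
python3 -m inch '[{"travel":[1,-40,10],"twist":7,"grip":30},{"travel":[3,-90,15],"twist":14,"grip":30},{"travel":[4,-140,15],"twist":22,"grip":30},{"travel":[5,-190,15],"twist":30,"grip":30},{"travel":[6,-240,15],"twist":38,"grip":30},{"travel":[7,-290,15],"twist":46,"grip":30},{"travel":[8,-340,15],"twist":54,"grip":30},{"travel":[9,-390,10],"twist":62,"grip":30},{"travel":[11,-440,5],"twist":70,"grip":30},{"travel":[13,-490,0],"twist":78,"grip":30},{"travel":[14,-520,0],"twist":78,"grip":30},{"travel":[14,-531,-5],"twist":78,"grip":30},{"travel":[14,-531,-20],"twist":78,"grip":30},{"travel":[14,-531,-40],"twist":78,"grip":30},{"travel":[14,-531,-55],"twist":78,"grip":30},{"travel":[14,-531,-70],"twist":78,"grip":30},{"travel":[14,-531,-85],"twist":78,"grip":30},{"travel":[14,-531,-93],"twist":78,"grip":30},{"travel":[14,-531,-100],"twist":78,"grip":30},{"travel":[14,-531,-100],"twist":78,"grip":30}]'
python3 -m inch '[{"travel":[0,0,0],"twist":0,"grip":46},{"travel":[0,0,0],"twist":0,"grip":46},{"travel":[0,0,0],"twist":0,"grip":46},{"travel":[0,0,10],"twist":0,"grip":46},{"travel":[0,0,35],"twist":0,"grip":46},{"travel":[0,0,80],"twist":0,"grip":46},{"travel":[0,0,130],"twist":0,"grip":46},{"travel":[0,0,180],"twist":0,"grip":46},{"travel":[0,0,180],"twist":0,"grip":46},{"travel":[0,0,180],"twist":0,"grip":46}]'
python3 - <<'E'
from h import *
s=cam('wrist'); save('w9.png',s['img']); print(r.sense()['position'])
print(tray(s,126,(350,640,-350,-90))); print(flasks(s,(87,105),(380,600,-290,-150)))
s=cam('side')
for f in flasks(s,reg=(250,700,250,700)): print(f)
s=cam('scene'); print(tray(s,76,(400,720,0,250)))
E
```

```text
time_s: 22.8
position: [458.4, -234.8, 77.7]
ee_rot: [-0.0, 0.716, 0.698, 0.0]
contact_force: [-2.4, 1.5, 8.0]
finger_gap: 39.1
grasp_force: 42.9
time_s: 24.05
position: [457.7, -234.4, 256.3]
ee_rot: [-0.0, 0.716, 0.698, 0.0]
contact_force: [0.2, 0.0, -0.7]
finger_gap: 46.0
grasp_force: 0.0
[ 457.11727114 -234.10609272  255.15363561]
(10643, np.float64(126.3), ((488.54046630859375, -226.88648986816406), (146.58270263671875, 213.64047241210938), 88.10708618164062))
[[519.3, -233.7, 88.5, 64.5, 39.4, 97.5, 641.0, (396, 212)], [457.9, -233.8, 88.5, 64.7, 39.4, 97.6, 638.0, (319, 214)]]
[435.3, 377.7, -10.6, 65.9, 44.5, 23.6, 96.0, (345, 411)]
[521.4, 476.8, 0.9, 66.1, 43.9, 23.7, 134.0, (279, 457)]
(625, np.float64(74.8), ((582.3291015625, 129.6984100341797), (216.28224182128906, 143.40052795410156), 12.489699363708496))
```

View pics/w9.png

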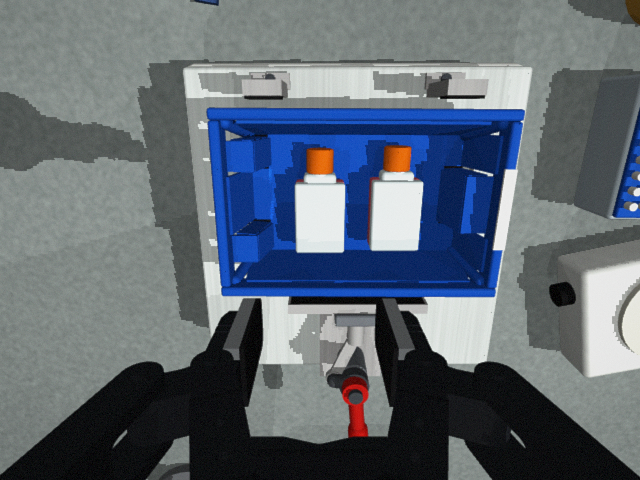

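Tray c holds both flasks, at (320,215) and (396,212), with the black clamp bar below and the lever at (355,420). Next is tray b: grip its +y rim and lift.

```bash
python3 -m inch '[{"travel":[20,60,0],"twist":-10,"grip":46},{"travel":[109,427,-60],"twist":-76,"grip":28},{"travel":[109,427,-60],"twist":-76,"grip":28},{"travel":[109,427,-60],"twist":-76,"grip":28},{"travel":[109,427,-60],"twist":-76,"grip":28},{"travel":[109,427,-60],"twist":-76,"grip":28},{"travel":[109,427,-60],"twist":-76,"grip":28},{"travel":[109,427,-60],"twist":-76,"grip":28},{"travel":[109,427,-60],"twist":-76,"grip":28},{"travel":[109,427,-60],"twist":-76,"grip":28},{"travel":[109,427,-100],"twist":-76,"grip":28},{"travel":[109,427,-100],"twist":-76,"grip":28},{"travel":[109,427,-100],"twist":-76,"grip":28}]'
python3 - <<'E'
from h import *
s=cam('wrist'); print(r.sense()['position'],r.sense()['ee_rot']); print(tray(s,76,(400,720,0,250)))
E
```

```text
time_s: 25.82
position: [567.3, 191.3, 156.9]
ee_rot: [0.0, 0.994, 0.109, 0.0]
contact_force: [-0.1, 0.3, 0.2]
finger_gap: 27.7
grasp_force: 0.0
[567.97883038 191.67343067 157.70451244] [-9.27466092e-05  9.94016766e-01  1.09222901e-01  1.00894571e-03]
(12758, np.float64(76.3), ((580.1810302734375, 128.8759765625), (213.21810913085938, 140.45404052734375), 12.391374588012695))
```

```bash
python3 -m inch '[{"travel":[-1,1,-40],"twist":0,"grip":28},{"travel":[-1,1,-80],"twist":0,"grip":28},{"travel":[-1,1,-98],"twist":0,"grip":28},{"travel":[-1,1,-98],"twist":0,"grip":28},{"travel":[-1,1,-98],"twist":0,"grip":2},{"travel":[-1,1,-98],"twist":0,"grip":2},{"travel":[-1,1,-98],"twist":0,"grip":2},{"travel":[-1,1,-98],"twist":0,"grip":2},{"travel":[-1,1,-98],"twist":0,"grip":2},{"travel":[-1,1,-90],"twist":0,"grip":2},{"travel":[-1,1,-80],"twist":0,"grip":2},{"travel":[-1,1,-60],"twist":0,"grip":2},{"travel":[-1,1,-30],"twist":0,"grip":2},{"travel":[-1,1,10],"twist":0,"grip":2},{"travel":[-1,1,55],"twist":0,"grip":2},{"travel":[-1,1,55],"twist":0,"grip":2},{"travel":[-1,1,55],"twist":0,"grip":2}]' 80
python3 - <<'E'
from h import *
s=cam('side'); print(tray(s,56,(400,720,0,250)));s=cam('wrist'); print(tray(s,228,(300,820,-100,350)))
E
```

```text
time_s: 28.0
position: [565.4, 193.3, 211.3]
ee_rot: [-0.0, 0.994, 0.11, -0.0]
contact_force: [0.1, -0.4, -1.6]
finger_gap: 8.2
grasp_force: 75.6
(1088, np.float64(55.2), ((581.1859741210938, 130.9523162841797), (212.26370239257812, 143.99195861816406), 12.51109504699707))
(12814, np.float64(225.7), ((595.2369384765625, 135.1988525390625), (175.87704467773438, 137.2323455810547), 12.45262336730957))
```

```bash
python3 -m inch '[{"travel":[-3,-15,5],"twist":8,"grip":2},{"travel":[-7,-40,10],"twist":18,"grip":2},{"travel":[-12,-70,15],"twist":28,"grip":2},{"travel":[-17,-105,15],"twist":38,"grip":2},{"travel":[-23,-140,15],"twist":48,"grip":2},{"travel":[-29,-175,15],"twist":58,"grip":2},{"travel":[-35,-210,15],"twist":68,"grip":2},{"travel":[-41,-245,15],"twist":78,"grip":2},{"travel":[-47,-280,15],"twist":88,"grip":2},{"travel":[-52,-315,15],"twist":98,"grip":2},{"travel":[-58,-350,15],"twist":108,"grip":2},{"travel":[-64,-385,15],"twist":118,"grip":2},{"travel":[-69,-415,15],"twist":128,"grip":2},{"travel":[-73,-440,10],"twist":138,"grip":2},{"travel":[-76,-460,5],"twist":148,"grip":2},{"travel":[-79,-475,0],"twist":158,"grip":2},{"travel":[-79,-481,-5],"twist":166,"grip":2},{"travel":[-79,-481,-10],"twist":166,"grip":2},{"travel":[-79,-481,-10],"twist":166,"grip":2},{"travel":[-79,-481,-10],"twist":166,"grip":2}]'
python3 - <<'E'
from h import *
s=cam('wrist'); save('w10.png',s['img']); print(r.sense()['position'],r.sense()['ee_rot'])
for n in('scene','side','wrist'):
    s=cam(n);print(n,tray(s,216,(300,720,-350,-80),10)); print(flasks(s,(87,105),(380,600,-290,-150)))
E
```

```text
time_s: 30.6
position: [487.0, -287.2, 201.0]
ee_rot: [-0.0, 0.013, 1.0, 0.0]
contact_force: [0.5, 0.5, -1.2]
finger_gap: 8.3
grasp_force: 75.4
[ 487.1468919  -287.32660451  201.27618549] [-6.41080489e-07  1.23748761e-02  9.99923428e-01  8.37660339e-06]
scene (634, np.float64(212.1), ((492.81787109375, -219.41555786132812), (138.7901611328125, 217.8398895263672), 88.31578826904297))
[]
side (742, np.float64(211.0), ((490.2928466796875, -220.3717041015625), (143.24513244628906, 212.12696838378906), 88.28712463378906))
[[518.9, -240.8, 89.9, 55.9, 41.2, 97.2, 0.0, (349, 188)], [458.0, -237.9, 88.6, 54.5, 40.1, 97.2, 0.0, (372, 191)]]
wrist (20058, np.float64(216.6), ((472.0513610839844, -227.4910888671875), (152.85084533691406, 178.23123168945312), 88.11985778808594))
[]
```

View pics/w10.png

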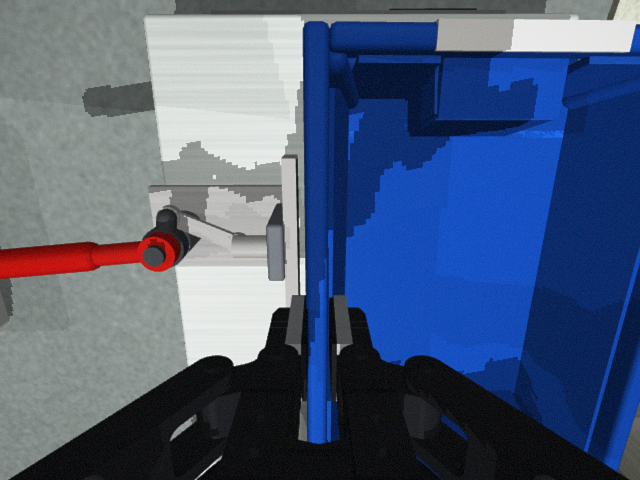

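Tray b is turned, with its white patch now toward the robot, and held over tray c. The clamp bar is visible at (290,220). The fixed cameras put it about +1.5 mm in x and +2 mm in y off tray c. Correcting and lowering.

```bash
python3 -m inch '[{"travel":[-1.5,-2,-10],"twist":0,"grip":2},{"travel":[-1.5,-2,-20],"twist":0,"grip":2},{"travel":[-1.5,-2,-28],"twist":0,"grip":2},{"travel":[-1.5,-2,-36],"twist":0,"grip":2},{"travel":[-1.5,-2,-42],"twist":0,"grip":2},{"travel":[-1.5,-2,-47],"twist":0,"grip":2},{"travel":[-1.5,-2,-50],"twist":0,"grip":2},{"travel":[-1.5,-2,-52],"twist":0,"grip":2},{"travel":[-1.5,-2,-53],"twist":0,"grip":2},{"travel":[-1.5,-2,-53],"twist":0,"grip":2}]'
python3 -m inch '[{"travel":[0,0,0],"twist":0,"grip":24},{"travel":[0,0,0],"twist":0,"grip":24},{"travel":[0,0,0],"twist":0,"grip":24},{"travel":[0,0,0],"twist":0,"grip":24},{"travel":[0,0,40],"twist":0,"grip":24},{"travel":[0,0,90],"twist":0,"grip":24},{"travel":[0,-30,130],"twist":0,"grip":60},{"travel":[0,-30,130],"twist":0,"grip":60},{"travel":[0,-30,130],"twist":0,"grip":60}]'
python3 - <<'E'
from h import *
for n in('scene','side','wrist'):
    s=cam(n); print(n,tray(s,166,(350,640,-350,-90)))
save('w11.png',s['img'])
w=cloud(s);hsv=cv2.cvtColor(s['img'],cv2.COLOR_RGB2HSV)
bl=(hsv[...,0]>105)&(hsv[...,0]<130)&(hsv[...,1]>130)&(abs(w[...,2]-166)<8); P=w[bl]
A=np.c_[P[:,:2]-P[:,:2].mean(0),np.ones(len(P))]; print('tilt',np.linalg.lstsq(A,P[:,2],rcond=None)[0])
E
```

```text
time_s: 32.05
position: [485.8, -291.0, 150.5]
ee_rot: [0.0, 0.012, 1.0, -0.001]
contact_force: [-2.8, -2.8, 7.1]
finger_gap: 8.2
grasp_force: 88.3
time_s: 33.17
position: [485.1, -319.2, 277.5]
ee_rot: [-0.0, 0.012, 1.0, 0.001]
contact_force: [-0.1, 0.4, -0.1]
finger_gap: 59.7
grasp_force: 0.0
scene (634, np.float64(164.6), ((491.1548156738281, -223.74295043945312), (138.8307342529297, 217.96127319335938), 88.68256378173828))
side (617, np.float64(164.7), ((488.6833190917969, -224.33877563476562), (143.3935089111328, 212.79412841796875), 89.32714080810547))
wrist (11304, np.float64(166.4), ((488.4848327636719, -225.96766662597656), (140.6657257080078, 214.21063232421875), 88.65705871582031))
tilt [-3.15086548e-03 -6.91437937e-03  1.65324171e+02]
```

View pics/w11.png

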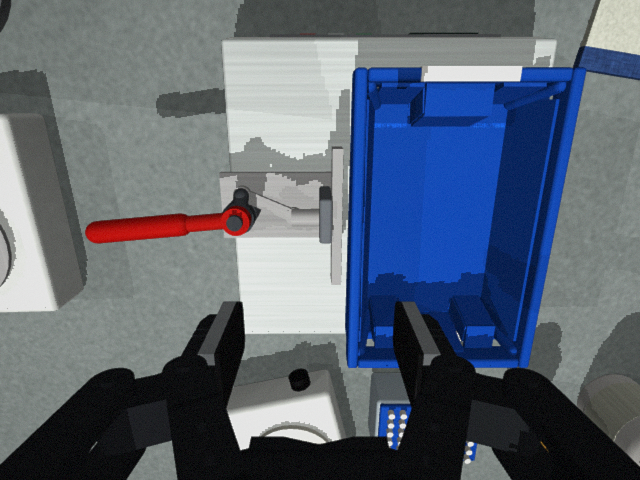

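Tray b stands level on the ledges (rim height 166.4, same way along both axes). The lever is at (160,228) with the clamp bar at (337,215). Next flask D, approached with a near-half-turn grasp so little twist is needed.

```bash
python3 -m inch '[{"travel":[-53,695,-60],"twist":-9,"grip":85},{"travel":[-53,695,-60],"twist":-9,"grip":85},{"travel":[-53,695,-60],"twist":-9,"grip":85},{"travel":[-53,695,-60],"twist":-9,"grip":85},{"travel":[-53,695,-60],"twist":-9,"grip":85},{"travel":[-53,695,-60],"twist":-9,"grip":85},{"travel":[-53,695,-60],"twist":-9,"grip":85},{"travel":[-53,695,-60],"twist":-9,"grip":85},{"travel":[-53,695,-60],"twist":-9,"grip":85},{"travel":[-53,695,-60],"twist":-9,"grip":85},{"travel":[-53,695,-60],"twist":-9,"grip":85},{"travel":[-53,695,-60],"twist":-9,"grip":85},{"travel":[-53,695,-60],"twist":-9,"grip":85},{"travel":[-53,695,-60],"twist":-9,"grip":85},{"travel":[-53,695,-60],"twist":-9,"grip":85}]'
python3 - <<'E'
from h import *
print(r.sense()['position'],r.sense()['ee_rot'])
for n in('wrist','side','scene'):
    s=cam(n); print(n)
    for f in flasks(s,reg=(250,700,230,700)): print(f)
E
```

```text
time_s: 35.2
position: [432.9, 373.8, 218.4]
ee_rot: [0.0, 0.092, 0.996, -0.0]
contact_force: [-0.1, 0.2, 0.1]
finger_gap: 84.7
grasp_force: 0.0
[432.92030877 373.80223625 218.38551064] [ 9.84883802e-06  9.16680554e-02  9.95789603e-01 -1.83518657e-04]
wrist
[434.6, 374.7, -10.6, 63.1, 39.3, 24.7, 384.0, (320, 204)]
[520.9, 474.5, 1.0, 62.8, 39.4, 24.8, 126.0, (440, 273)]
side
[435.2, 377.6, -10.6, 66.1, 44.3, 23.7, 101.0, (345, 411)]
[521.4, 476.8, 0.9, 66.1, 43.9, 23.8, 133.0, (279, 457)]
scene
[439.6, 375.6, -10.1, 67.2, 38.8, 23.0, 30.0, (422, 199)]
[525.6, 475.6, 0.3, 66.4, 39.7, 23.3, 35.0, (464, 213)]
```

```bash
python3 -m inch '[{"travel":[-1,0,-60],"twist":0,"grip":62},{"travel":[-1,0,-120],"twist":0,"grip":62},{"travel":[-1,0,-180],"twist":0,"grip":62},{"travel":[-1,0,-205],"twist":0,"grip":62},{"travel":[-1,0,-216],"twist":0,"grip":62},{"travel":[-1,0,-216],"twist":0,"grip":62},{"travel":[-1,0,-216],"twist":0,"grip":30},{"travel":[-1,0,-216],"twist":0,"grip":30},{"travel":[-1,0,-216],"twist":0,"grip":30},{"travel":[-1,0,-216],"twist":0,"grip":30},{"travel":[-1,0,-216],"twist":0,"grip":30},{"travel":[-1,0,-190],"twist":0,"grip":30},{"travel":[-1,0,-130],"twist":0,"grip":30},{"travel":[-1,0,-70],"twist":0,"grip":30},{"travel":[-1,0,-10],"twist":0,"grip":30},{"travel":[-1,0,0],"twist":0,"grip":30},{"travel":[-1,0,0],"twist":0,"grip":30}]' 40
python3 -m inch '[{"travel":[3,-40,0],"twist":1,"grip":30},{"travel":[7,-90,0],"twist":2,"grip":30},{"travel":[11,-140,0],"twist":3,"grip":30},{"travel":[15,-190,0],"twist":4,"grip":30},{"travel":[19,-240,0],"twist":4,"grip":30},{"travel":[23,-290,0],"twist":5,"grip":30},{"travel":[27,-340,0],"twist":6,"grip":30},{"travel":[30,-390,0],"twist":7,"grip":30},{"travel":[34,-440,0],"twist":8,"grip":30},{"travel":[38,-490,0],"twist":9,"grip":30},{"travel":[41,-540,0],"twist":9,"grip":30},{"travel":[43,-580,0],"twist":9,"grip":30},{"travel":[44,-601,-5],"twist":9,"grip":30},{"travel":[44,-601,-20],"twist":9,"grip":30},{"travel":[44,-601,-20],"twist":9,"grip":30},{"travel":[44,-601,-20],"twist":9,"grip":30}]'
```

```text
time_s: 37.48
position: [431.5, 375.4, 218.9]
ee_rot: [0.001, 0.091, 0.996, 0.0]
contact_force: [-0.5, -0.5, -1.3]
finger_gap: 39.2
grasp_force: 42.2
time_s: 39.48
position: [475.2, -224.0, 197.5]
ee_rot: [-0.001, 0.011, 1.0, 0.001]
contact_force: [-0.4, -0.6, -1.7]
finger_gap: 38.9
grasp_force: 42.1
```

Held with the expected gap. Lowering into tray b (commanded z 198 to 116).

```bash
python3 -m inch '[{"travel":[0,0,-20],"twist":0,"grip":30},{"travel":[0,0,-40],"twist":0,"grip":30},{"travel":[0,0,-58],"twist":0,"grip":30},{"travel":[0,0,-72],"twist":0,"grip":30},{"travel":[0,0,-82],"twist":0,"grip":30},{"travel":[0,0,-82],"twist":0,"grip":30},{"travel":[0,0,-82],"twist":0,"grip":50},{"travel":[0,0,-82],"twist":0,"grip":50},{"travel":[0,0,-82],"twist":0,"grip":50}]'
python3 -m inch '[{"travel":[0,0,10],"twist":0,"grip":50},{"travel":[0,0,35],"twist":0,"grip":50},{"travel":[0,0,80],"twist":0,"grip":50},{"travel":[0,0,120],"twist":0,"grip":70},{"travel":[-70,0,165],"twist":0,"grip":70},{"travel":[-70,0,165],"twist":0,"grip":70},{"travel":[-70,0,165],"twist":0,"grip":70},{"travel":[-70,0,165],"twist":0,"grip":70}]'
python3 - <<'E'
from h import *
s=cam('wrist'); save('w12.png',s['img']); print(r.sense()['position'])
print(tray(s,166,(350,640,-350,-90))); print(flasks(s,(127,145),(380,600,-290,-150)))
s=cam('scene'); print(tray(s,166),flasks(s,(127,145),(380,600,-290,-150)))
E
```

```text
time_s: 40.6
position: [475.5, -225.7, 116.2]
ee_rot: [-0.0, 0.012, 1.0, -0.0]
contact_force: [0.2, -0.5, 0.5]
finger_gap: 50.1
grasp_force: 0.0
time_s: 41.6
position: [405.9, -225.6, 281.2]
ee_rot: [0.0, 0.012, 1.0, -0.0]
contact_force: [-0.3, -0.1, -0.3]
finger_gap: 69.8
grasp_force: 0.0
[ 405.82893299 -225.48853258  280.75195214]
(7929, np.float64(166.3), ((488.18499755859375, -226.31649780273438), (140.0042266845703, 214.5346221923828), 88.56840515136719))
[[477.5, -225.7, -1.3, 63.6, 39.3, 137.7, 400.0, (320, 300)]]
(646, np.float64(164.6), ((491.24749755859375, -223.59190368652344), (139.2016143798828, 217.6758270263672), 88.50605773925781)) [[483.4, -223.3, -1.5, 67.4, 38.7, 135.7, 41.0, (225, 240)]]
```

Flask D lies flat in tray b (top at 137.7, expected 137). Now tray a.

```bash
python3 -m inch '[{"travel":[160,419,-40],"twist":14,"grip":28},{"travel":[160,419,-40],"twist":14,"grip":28},{"travel":[160,419,-40],"twist":14,"grip":28},{"travel":[160,419,-40],"twist":14,"grip":28},{"travel":[160,419,-40],"twist":14,"grip":28},{"travel":[160,419,-40],"twist":14,"grip":28},{"travel":[160,419,-40],"twist":14,"grip":28},{"travel":[160,419,-40],"twist":14,"grip":28},{"travel":[160,419,-40],"twist":14,"grip":28},{"travel":[160,419,-90],"twist":14,"grip":28},{"travel":[160,419,-120],"twist":14,"grip":28},{"travel":[160,419,-120],"twist":14,"grip":28},{"travel":[160,419,-120],"twist":14,"grip":28}]'
python3 - <<'E'
from h import *
print(r.sense()['position'],r.sense()['ee_rot'])
for n in('wrist','side'):
    s=cam(n); print(tray(s,56,(400,720,0,250)))
E
```

```text
time_s: 43.32
position: [566.4, 192.4, 162.7]
ee_rot: [0.001, -0.109, 0.994, -0.0]
contact_force: [0.7, 0.8, 1.1]
finger_gap: 28.3
grasp_force: 0.0
[566.4321     192.40982106 162.662944  ] [ 9.41900990e-04 -1.09048858e-01  9.94035945e-01 -1.43741704e-05]
(12224, np.float64(56.3), ((579.7095947265625, 129.8895263671875), (213.56690979003906, 140.1365509033203), 12.418437004089355))
(1043, np.float64(55.2), ((580.5992431640625, 131.50741577148438), (213.3925018310547, 143.07017517089844), 12.420098304748535))
```

```bash
python3 -m inch '[{"travel":[0,1,-60],"twist":0,"grip":28},{"travel":[0,1,-105],"twist":0,"grip":28},{"travel":[0,1,-123],"twist":0,"grip":28},{"travel":[0,1,-123],"twist":0,"grip":28},{"travel":[0,1,-123],"twist":0,"grip":2},{"travel":[0,1,-123],"twist":0,"grip":2},{"travel":[0,1,-123],"twist":0,"grip":2},{"travel":[0,1,-123],"twist":0,"grip":2},{"travel":[0,1,-123],"twist":0,"grip":2},{"travel":[0,1,-115],"twist":0,"grip":2},{"travel":[0,1,-90],"twist":0,"grip":2},{"travel":[0,1,-50],"twist":0,"grip":2},{"travel":[0,1,0],"twist":0,"grip":2},{"travel":[0,1,50],"twist":0,"grip":2},{"travel":[0,1,90],"twist":0,"grip":2},{"travel":[0,1,90],"twist":0,"grip":2},{"travel":[0,1,90],"twist":0,"grip":2}]' 80
```

```text
time_s: 45.55
position: [564.1, 194.0, 249.5]
ee_rot: [-0.002, -0.11, 0.994, -0.0]
contact_force: [0.3, -0.2, -1.9]
finger_gap: 7.9
grasp_force: 76.0
```

```bash
python3 -m inch '[{"travel":[-5,-25,5],"twist":-2,"grip":2},{"travel":[-13,-60,10],"twist":-5,"grip":2},{"travel":[-22,-100,10],"twist":-7,"grip":2},{"travel":[-30,-140,10],"twist":-9,"grip":2},{"travel":[-39,-180,10],"twist":-11,"grip":2},{"travel":[-47,-220,10],"twist":-13,"grip":2},{"travel":[-56,-260,10],"twist":-14,"grip":2},{"travel":[-64,-300,5],"twist":-14,"grip":2},{"travel":[-71,-335,0],"twist":-14,"grip":2},{"travel":[-75,-354,-5],"twist":-14,"grip":2},{"travel":[-75,-354,-20],"twist":-14,"grip":2},{"travel":[-75,-354,-20],"twist":-14,"grip":2},{"travel":[-75,-354,-20],"twist":-14,"grip":2}]'
python3 - <<'E'
from h import *
print(r.sense()['position'],r.sense()['ee_rot'])
for n in('scene','side','wrist'):
    s=cam(n); print(n,tray(s,246,(300,720,-350,-80),10))
E
```

```text
time_s: 47.18
position: [490.6, -158.4, 230.8]
ee_rot: [-0.0, 0.011, 1.0, 0.0]
contact_force: [0.2, -0.5, -2.0]
finger_gap: 8.0
grasp_force: 75.8
[ 490.63474204 -158.44374197  230.83875328] [-3.33535576e-04  1.14874899e-02  9.99933886e-01  3.86825563e-04]
scene (572, np.float64(240.6), ((488.8962707519531, -220.85931396484375), (139.16354370117188, 216.8266143798828), 88.47285461425781))
side (654, np.float64(241.4), ((488.0060119628906, -220.82009887695312), (146.18740844726562, 211.21607971191406), 88.77882385253906))
wrist (25394, np.float64(246.0), ((472.3779296875, -218.28933715820312), (149.9518280029297, 183.43899536132812), 88.48760223388672))
```

```bash
python3 -m inch '[{"travel":[1.5,-2,-10],"twist":0,"grip":2},{"travel":[1.5,-2,-20],"twist":0,"grip":2},{"travel":[1.5,-2,-28],"twist":0,"grip":2},{"travel":[1.5,-2,-34],"twist":0,"grip":2},{"travel":[1.5,-2,-38],"twist":0,"grip":2},{"travel":[1.5,-2,-41],"twist":0,"grip":2},{"travel":[1.5,-2,-43],"twist":0,"grip":2},{"travel":[1.5,-2,-43],"twist":0,"grip":2}]'
python3 -m inch '[{"travel":[0,0,0],"twist":0,"grip":24},{"travel":[0,0,0],"twist":0,"grip":24},{"travel":[0,0,0],"twist":0,"grip":24},{"travel":[0,0,0],"twist":0,"grip":24},{"travel":[0,0,40],"twist":0,"grip":24},{"travel":[0,0,90],"twist":0,"grip":24},{"travel":[0,40,130],"twist":0,"grip":60},{"travel":[0,40,130],"twist":0,"grip":60},{"travel":[0,40,130],"twist":0,"grip":60}]'
python3 - <<'E'
from h import *
for n in('scene','side','wrist'):
    s=cam(n); print(n,tray(s,206,(350,640,-350,-90)))
    if n=='side':
        for f in flasks(s,reg=(250,700,230,700)): print(f)
w=cloud(s);hsv=cv2.cvtColor(s['img'],cv2.COLOR_RGB2HSV)
bl=(hsv[...,0]>105)&(hsv[...,0]<130)&(hsv[...,1]>130)&(abs(w[...,2]-206)<8); P=w[bl]
A=np.c_[P[:,:2]-P[:,:2].mean(0),np.ones(len(P))]; print('tilt',np.linalg.lstsq(A,P[:,2],rcond=None)[0])
E
```

```text
time_s: 48.32
position: [492.3, -160.5, 191.1]
ee_rot: [0.0, 0.012, 1.0, 0.001]
contact_force: [-5.6, 6.1, 12.3]
finger_gap: 8.0
grasp_force: 89.3
time_s: 49.45
position: [491.6, -121.7, 317.5]
ee_rot: [-0.001, 0.012, 1.0, -0.0]
contact_force: [-0.0, 0.3, 0.1]
finger_gap: 60.0
grasp_force: 0.0
scene (645, np.float64(204.5), ((490.34881591796875, -222.48095703125), (139.29989624023438, 217.88589477539062), 88.24911499023438))
side (617, np.float64(204.6), ((489.25445556640625, -222.36297607421875), (142.64328002929688, 213.79197692871094), 88.13114929199219))
[521.4, 476.7, 0.8, 66.0, 43.9, 23.7, 138.0, (279, 457)]
wrist (12641, np.float64(206.2), ((488.63134765625, -224.6031036376953), (140.4353790283203, 213.9831085205078), 88.24727630615234))
tilt [-4.79425254e-03  7.75880692e-03  2.05228237e+02]
```

All three trays are stacked level (rim 206.2). Now the last flask, B.

```bash
python3 -m inch '[{"travel":[26,596,-60],"twist":2,"grip":70},{"travel":[26,596,-60],"twist":2,"grip":70},{"travel":[26,596,-60],"twist":2,"grip":70},{"travel":[26,596,-60],"twist":2,"grip":70},{"travel":[26,596,-60],"twist":2,"grip":70},{"travel":[26,596,-60],"twist":2,"grip":70},{"travel":[26,596,-60],"twist":2,"grip":70},{"travel":[26,596,-60],"twist":2,"grip":70},{"travel":[26,596,-60],"twist":2,"grip":70},{"travel":[26,596,-60],"twist":2,"grip":70},{"travel":[26,596,-60],"twist":2,"grip":70},{"travel":[26,596,-110],"twist":2,"grip":70},{"travel":[26,596,-160],"twist":2,"grip":70},{"travel":[26,596,-160],"twist":2,"grip":70},{"travel":[26,596,-160],"twist":2,"grip":70}]'
python3 - <<'E'
from h import *
print(r.sense()['position'])
s=cam('wrist')
for f in flasks(s,reg=(250,700,230,700)): print(f)
E
```

```text
time_s: 51.48
position: [519.1, 473.9, 159.5]
ee_rot: [0.001, -0.005, 1.0, 0.0]
contact_force: [0.3, 0.7, 0.2]
finger_gap: 70.3
grasp_force: 0.0
[519.14277163 473.89795137 159.54608035]
[520.9, 474.7, 0.9, 62.5, 39.3, 24.7, 515.0, (319, 222)]
```

```bash
python3 -m inch '[{"travel":[0,0,-60],"twist":0,"grip":62},{"travel":[0,0,-120],"twist":0,"grip":62},{"travel":[0,0,-145],"twist":0,"grip":62},{"travel":[0,0,-156],"twist":0,"grip":62},{"travel":[0,0,-156],"twist":0,"grip":62},{"travel":[0,0,-156],"twist":0,"grip":30},{"travel":[0,0,-156],"twist":0,"grip":30},{"travel":[0,0,-156],"twist":0,"grip":30},{"travel":[0,0,-156],"twist":0,"grip":30},{"travel":[0,0,-156],"twist":0,"grip":30},{"travel":[0,0,-130],"twist":0,"grip":30},{"travel":[0,0,-80],"twist":0,"grip":30},{"travel":[0,0,-20],"twist":0,"grip":30},{"travel":[0,0,40],"twist":0,"grip":30},{"travel":[0,0,92],"twist":0,"grip":30},{"travel":[0,0,92],"twist":0,"grip":30},{"travel":[0,0,92],"twist":0,"grip":30}]' 40
python3 -m inch '[{"travel":[-3,-40,0],"twist":0,"grip":30},{"travel":[-6,-90,0],"twist":0,"grip":30},{"travel":[-9,-140,0],"twist":0,"grip":30},{"travel":[-12,-190,0],"twist":0,"grip":30},{"travel":[-15,-240,0],"twist":-1,"grip":30},{"travel":[-18,-290,0],"twist":-1,"grip":30},{"travel":[-21,-340,0],"twist":-1,"grip":30},{"travel":[-24,-390,0],"twist":-1,"grip":30},{"travel":[-27,-440,0],"twist":-2,"grip":30},{"travel":[-30,-490,0],"twist":-2,"grip":30},{"travel":[-33,-540,0],"twist":-2,"grip":30},{"travel":[-36,-590,0],"twist":-2,"grip":30},{"travel":[-39,-635,0],"twist":-2,"grip":30},{"travel":[-41,-675,0],"twist":-2,"grip":30},{"travel":[-42,-698,-5],"twist":-2,"grip":30},{"travel":[-42,-698,-10],"twist":-2,"grip":30},{"travel":[-42,-698,-10],"twist":-2,"grip":30},{"travel":[-42,-698,-10],"twist":-2,"grip":30}]'
```

```text
time_s: 53.65
position: [517.6, 474.0, 250.1]
ee_rot: [-0.0, -0.005, 1.0, -0.0]
contact_force: [-1.5, 0.7, -0.9]
finger_gap: 39.3
grasp_force: 42.4
time_s: 55.9
position: [475.7, -222.4, 239.6]
ee_rot: [-0.001, 0.012, 1.0, 0.001]
contact_force: [0.5, 0.2, 0.0]
finger_gap: 38.7
grasp_force: 42.3
```

```bash
python3 -m inch '[{"travel":[0,0,-20],"twist":0,"grip":30},{"travel":[0,0,-40],"twist":0,"grip":30},{"travel":[0,0,-60],"twist":0,"grip":30},{"travel":[0,0,-74],"twist":0,"grip":30},{"travel":[0,0,-84],"twist":0,"grip":30},{"travel":[0,0,-84],"twist":0,"grip":30},{"travel":[0,0,-84],"twist":0,"grip":50},{"travel":[0,0,-84],"twist":0,"grip":50},{"travel":[0,0,-84],"twist":0,"grip":50}]'
python3 -m inch '[{"travel":[0,0,10],"twist":0,"grip":50},{"travel":[0,0,35],"twist":0,"grip":50},{"travel":[0,0,80],"twist":0,"grip":50},{"travel":[0,0,130],"twist":0,"grip":50},{"travel":[45,-100,164],"twist":0,"grip":0},{"travel":[45,-200,164],"twist":0,"grip":0},{"travel":[45,-245,164],"twist":0,"grip":0},{"travel":[45,-245,164],"twist":0,"grip":0},{"travel":[45,-245,164],"twist":0,"grip":0},{"travel":[45,-245,164],"twist":0,"grip":0},{"travel":[45,-245,164],"twist":0,"grip":0}]'
python3 - <<'E'
from h import *
print(r.sense()['position'])
for n in ('wrist','scene','side'):
    s=cam(n); w=cloud(s); hsv=cv2.cvtColor(s['img'],cv2.COLOR_RGB2HSV)
    if n=='wrist': save('w13.png',s['img'])
    print(n,tray(s,206),flasks(s,(167,185),(380,600,-290,-150)))
    red=((hsv[...,0]<8)|(hsv[...,0]>172))&(hsv[...,1]>150)&(w[...,2]>105)&(w[...,2]<140)&(w[...,1]<-340)&(w[...,1]>-520)
    P=w[red]; 
    if len(P)>30: print('lever',len(P),P.min(0),P.max(0),cv2.fitLine(P[:,:2].astype(np.float32),2,0,.01,.01).ravel())
    reg=(w[...,0]>505)&(w[...,0]<660)&(w[...,1]<-410)&(w[...,1]>-560)&(w[...,2]>20)&(w[...,2]<150); Q=w[reg]
    if len(Q): print('near',len(Q),Q.min(0).round(),Q.max(0).round())
    if n!='wrist':
        for f in flasks(s,reg=(250,700,230,700)): print(f)
E
```

```text
time_s: 57.02
position: [476.1, -223.6, 156.2]
ee_rot: [0.0, 0.012, 1.0, -0.0]
contact_force: [-0.0, -0.4, -0.7]
finger_gap: 49.9
grasp_force: 0.0
time_s: 58.4
position: [521.2, -467.0, 320.6]
ee_rot: [-0.0, 0.012, 1.0, 0.0]
contact_force: [-0.3, -0.2, 0.1]
finger_gap: 0.3
grasp_force: 0.0
[ 521.21141828 -467.04529421  320.60659297]
wrist (6408, np.float64(206.2), ((491.7901916503906, -284.7585144042969), (215.28504943847656, 71.63140869140625), 13.087851524353027)) [[480.5, -240.0, 13.2, 65.5, 15.9, 177.7, 536.0, (631, 164)]]
lever 2738 [ 473.36303766 -501.8916643   120.51737581] [ 500.26008231 -371.37738287  135.20585722] [ 6.6730186e-02 -9.9777108e-01  4.8730402e+02 -4.4003128e+02]
scene (651, np.float64(204.6), ((491.8087158203125, -222.44647216796875), (138.92620849609375, 217.4155731201172), 88.1559829711914)) [[483.6, -221.2, -1.1, 67.7, 38.6, 175.4, 45.0, (224, 232)]]
lever 292 [ 476.94796224 -497.73135839  114.41677597] [ 502.73860723 -370.12572464  139.21421037] [ 6.3523009e-02 -9.9798036e-01  4.9334988e+02 -4.3792508e+02]
side (588, np.float64(204.3), ((489.44793701171875, -221.65838623046875), (143.6570587158203, 213.10345458984375), 88.52069091796875)) [[477.9, -231.0, 177.6, 60.3, 22.2, 177.0, 0.0, (367, 163)]]
```

View pics/w13.png

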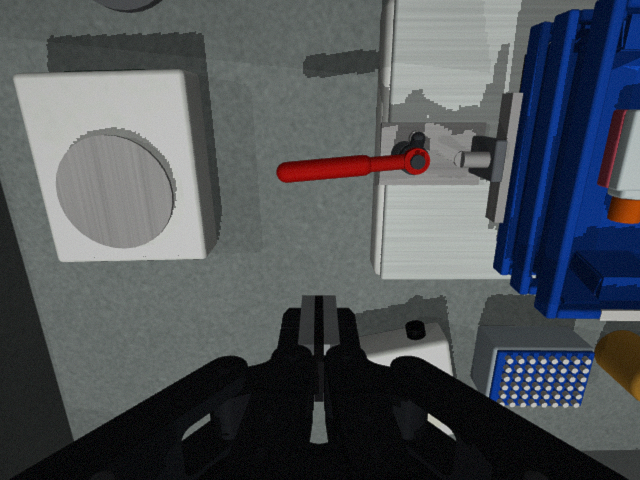

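The last flask lies flat in the top tray (top 177.7), no white flask is left on the bench, and the stack is level. The wrist view shows the open lever from (285,170) to its pivot at (417,160), with free space on its +x side. I'll descend there with closed fingers, then sweep along the arc.

```bash
python3 -m inch '[{"travel":[6,0,-60],"twist":0,"grip":0},{"travel":[6,0,-120],"twist":0,"grip":0},{"travel":[6,0,-170],"twist":0,"grip":0},{"travel":[6,0,-200],"twist":0,"grip":0},{"travel":[6,0,-214],"twist":0,"grip":0},{"travel":[6,0,-214],"twist":0,"grip":0},{"travel":[6,0,-214],"twist":0,"grip":0}]' 40
python3 -m inch '[{"travel":[-8,0,0],"twist":0,"grip":0},{"travel":[-17,-1,0],"twist":0,"grip":0},{"travel":[-25,-2,0],"twist":-5,"grip":0},{"travel":[-32,-4,0],"twist":-10,"grip":0},{"travel":[-40,-5,0],"twist":-15,"grip":0},{"travel":[-48,-4,0],"twist":-20,"grip":0},{"travel":[-48,-4,0],"twist":-20,"grip":0}]'
python3 - <<'E'
from h import *
s=cam('wrist'); save('w14.png',s['img'])
w=cloud(s); hsv=cv2.cvtColor(s['img'],cv2.COLOR_RGB2HSV)
red=((hsv[...,0]<8)|(hsv[...,0]>172))&(hsv[...,1]>150)&(w[...,2]>105)&(w[...,2]<140)&(w[...,1]<-340)&(w[...,1]>-520)
P=w[red]; print(r.sense()['position'],len(P),cv2.fitLine(P[:,:2].astype(np.float32),2,0,.01,.01).ravel())
E
```

```text
time_s: 59.42
position: [528.3, -469.7, 108.7]
ee_rot: [0.001, 0.012, 1.0, -0.001]
contact_force: [0.1, -0.4, 0.5]
finger_gap: -0.1
grasp_force: 0.0
time_s: 60.3
position: [480.6, -474.1, 107.9]
ee_rot: [0.003, 0.186, 0.983, -0.001]
contact_force: [5.0, -0.6, -1.2]
finger_gap: 0.1
grasp_force: 2.6
[ 480.69519978 -474.06402083  107.82251686] 16628 [ 2.6796737e-01  9.6342796e-01  4.6644003e+02 -4.3658664e+02]
```

The lever follows as planned: 19° turned, 5 N. Continuing over the high point.

```bash
python3 -m inch '[{"travel":[-8,0,0],"twist":-5,"grip":0},{"travel":[-16,2,0],"twist":-10,"grip":0},{"travel":[-24,4,0],"twist":-15,"grip":0},{"travel":[-32,7,0],"twist":-20,"grip":0},{"travel":[-39,11,0],"twist":-25,"grip":0},{"travel":[-46,15,0],"twist":-30,"grip":0},{"travel":[-52,19.5,0],"twist":-35,"grip":0},{"travel":[-58,25,0],"twist":-40,"grip":0},{"travel":[-64,30.5,0],"twist":-45,"grip":0},{"travel":[-69,37,0],"twist":-50,"grip":0},{"travel":[-73.5,43.5,0],"twist":-55,"grip":0},{"travel":[-77.5,50.5,0],"twist":-60,"grip":0},{"travel":[-81,58,0],"twist":-65,"grip":0},{"travel":[-83,65,0],"twist":-70,"grip":0},{"travel":[-83,65,0],"twist":-70,"grip":0},{"travel":[-83,65,0],"twist":-70,"grip":0}]'
python3 -m inch '[{"travel":[0,-30,0],"twist":0,"grip":0},{"travel":[0,-60,0],"twist":0,"grip":0},{"travel":[0,-60,60],"twist":0,"grip":0},{"travel":[0,-60,120],"twist":0,"grip":0},{"travel":[0,-60,180],"twist":0,"grip":0},{"travel":[0,-80,200],"twist":0,"grip":0},{"travel":[0,-80,200],"twist":0,"grip":0},{"travel":[0,-80,200],"twist":0,"grip":0}]'
python3 - <<'E'
from h import *
for n in ('wrist','scene','side'):
    s=cam(n); w=cloud(s); hsv=cv2.cvtColor(s['img'],cv2.COLOR_RGB2HSV)
    save('end_'+n+'.png',s['img'])
    red=((hsv[...,0]<8)|(hsv[...,0]>172))&(hsv[...,1]>150)&(w[...,2]>110)&(w[...,2]<140)&(w[...,1]<-340)&(w[...,1]>-520)&(w[...,0]<560)
    P=w[red]; print(n,len(P),cv2.fitLine(P[:,:2].astype(np.float32),2,0,.01,.01).ravel() if len(P)>10 else '')
    print(tray(s,206),flasks(s,(167,185),(380,600,-290,-150)))
a=cv2.imread('pics/end_scene.png')[180:330,100:320]; b=cv2.imread('pics/end_side.png')[100:260,280:460]
cv2.imwrite('pics/end.png',np.hstack([cv2.resize(a,(440,300)),cv2.resize(b,(338,300))]))
E
```

```text
time_s: 62.35
position: [395.9, -408.1, 106.6]
ee_rot: [0.0, 0.715, 0.699, -0.0]
contact_force: [0.2, 0.0, -0.9]
finger_gap: -0.0
grasp_force: 0.0
time_s: 63.35
position: [395.3, -486.5, 304.2]
ee_rot: [-0.002, 0.716, 0.698, 0.0]
contact_force: [-0.5, 0.6, 0.6]
finger_gap: -0.5
grasp_force: 0.0
wrist 3714 [ 9.9808538e-01 -6.1851550e-02  4.2647061e+02 -3.7918793e+02]
(0, np.float64(nan), ((0.0, 0.0), (0.0, 0.0), 0.0)) []
scene 214 [ 9.9802685e-01 -6.2788203e-02  4.3281241e+02 -3.7568436e+02]
(653, np.float64(204.5), ((490.8583679199219, -214.09788513183594), (139.08033752441406, 217.38235473632812), 88.54385375976562)) [[482.5, -213.0, -1.3, 66.6, 38.4, 175.7, 42.0, (227, 231)]]
side 19 [   0.5417265   -0.8405548  375.06094   -368.07974  ]
(599, np.float64(204.4), ((488.84979248046875, -214.7391357421875), (145.46337890625, 212.50267028808594), 88.99771881103516)) [[478.9, -223.1, 177.9, 64.7, 22.0, 177.1, 0.0, (367, 165)]]
  return _methods._mean(a, axis=axis, dtype=dtype,
  ret = ret.dtype.type(ret / rcount)
```

View pics/end.png

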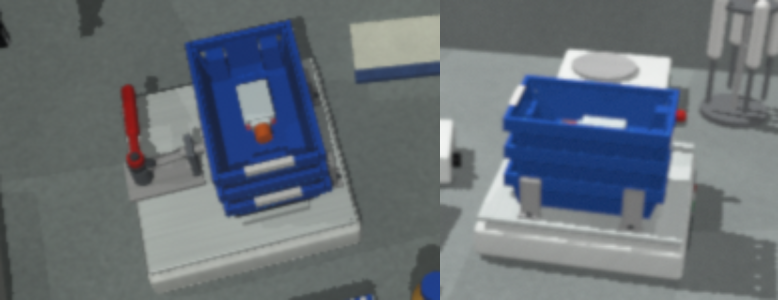

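The lever points toward the robot at 97° (1.70 rad), so it is closed. The stack is pressed against the fence and still level (rim height unchanged), and the arm is clear of everything.

```bash
python3 -c "
from plant import r
print(r.close_job())"
```

```text
the job is handed in; nothing more can be done
None
```

The job is handed in: all four flasks present lie flat in the trays (two in the bottom, one in each of the others), the three trays are stacked level with alternate half turns, and the toggle lever is snapped closed at 97° (1.70 rad).

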